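# Crosswise drying tower of frame slats with a click-shut end gate

## Robot

A 7-joint arm with a two-finger parallel gripper is mounted at the origin on the work surface. World frame = base frame: x ahead of the robot, y to its left, z up, the work surface at z = 0. Lengths are in m, angles in rad, forces in N, time in s.
With the tool pointing down it reaches from about 0.4 to 0.85 m from the base axis. Payload 4.5 kg.
Tool frame: the origin (TCP) lies at the very end of the fingers, on their centre line; the grasp point (between the pads) lies 19 mm behind it; z points along the fingers, x is the direction in which the jaws open and shut, and the axes are right-handed (so a half turn about z gives the same grasp; the last joint's range is limited). The gripper opens to 88 mm and grips with 3 to 60 N. Pads are 18 mm wide; open, the fingers measure 123 mm over their backs; the gripper's body (75 mm by 187 mm) begins 45 mm behind the grasp point.
Start: joints at [1.164, 0.689, -0.195, 1.565, 0.157, 0.902, -0.215], TCP at [0.267, -0.565, 0.239] pointing down, gripper open.
Joint ranges: [-3.01, 3.01], [-0.46, 2.08], [-1.47, 1.51], [0.13, 2.56], [-1, 4.14], [0.04, 2.09], [-2.66, 2.66]. Speed limits (rad/s): [2.57, 2.57, 3.14, 3.14, 3.14, 3.14, 3.14].

## Interface

Orientations are given as a unit quaternion [x, y, z, w].
In Python, from plant import * gives the robot as it stands.
- The arm moves only by the tool apply_moves, never from a script. Its argument "series" is a list of rows, each an object of numbers: "x", "y", "z": the shift along the tool's x, y, z in units of 80 cm (1.0 is 80 cm); "wx", "wy", "wz": the turn, a rotation vector about the tool's x, y, z in units of pi rad (1.0 is pi rad); "fingers": the opening, from -1 (shut) to 1 (fully open), so that 0 is half open. In form: [{"x": .., "y": .., "z": .., "wx": .., "wy": .., "wz": .., "fingers": ..}, ...]. A call has 1 to 8 rows; each row shifts and turns the pose as measured when the row begins, along the tool's axes as they then stand; what a row does not reach is not made up. A row lasts 1/8 s, in which the tool goes at most 62.5 mm and 10.7 degrees, less where a joint would pass 70% of its speed; a pose out of reach is approached as far as the arm can. A call with a number of a shift or a turn outside -1 to 1 is refused whole. A call with a gripper value outside its range is refused whole. The fingers move at their own pace and stop on an object; "force" is the grip in N (left out, the last holds). Time passes only in rows, so rows that do not move let the fingers close. It gives the time, the measured TCP pose, the force and the opening at its end, in the units of the state.
- get_state(): the state, without advancing time (a new reading comes with each control period).
- snapshot(name): name is "side" or "top" or "wrist"; returns (picture, depth): 384x512x3 uint8, red, green, blue; 384x512 float32, m along the optical axis (not along the pixel's ray), 0 where there is no reading.
- camera_model(name): a dict with "camera_matrix" (3x3 intrinsics, pixels), "dist_coeffs" ([k1, k2, p1, p2, k3] as OpenCV has them; the pictures are not rectified), "world_from_camera" (4x4, takes a point from camera to world coordinates). Camera axes: x right, y up, looking along -z (the intrinsics and any distortion apply to the point x, -y, -z); pixel columns grow to the right and rows downward; lengths in m; the calibration is good to about 2 mm. A picture is of the moment at which its call begins: read the wrist's pose just before it. camera_model takes no time and is no camera call; for the wrist camera it gives the pose at the moment of the call.
- finish_job(): hands the job in, once; it reports no verdict.
The state is a dict: "clock": time; "q": joint angles; "qd": joint speeds; "joint_torque": joint torques, N m; "tool_pos": TCP position; "eef_rot": TCP orientation; "contact_force": force on the tool from outside, world axes, zero at the start; "moment": the same for the moment, N m; "opening": opening from 0.0 (shut) to 1.0 (fully open).
Only numpy, scipy, OpenCV 4.12 (cv2) and the standard library are available. Lean on these libraries where they do the work, as an engineer would, in place of code of your own. Each camera call takes 0.05 s, during which the arm holds its last target. There are 200 camera calls.

## Task

Build the drying tower: lay the two longer white slats on the stand square across its two bearers, their outer edges flush with the bearer ends and centred lengthwise over the bearers, then lay the two shorter slats crosswise on top of them, one straight above each bearer and centred. Then push the stand's end gate gently towards the tower until its spring catch clicks and holds it, without ramming the rubber buffer far in. Leave everything else on the bench where it is.

Things in the scene. Friction and masses are not known exactly. Their poses are not given: they have to be found in the camera images.
- stand: fixed drying stand; origin on the bench, z up. Plywood base 18 mm thick, x -100 to +130, y -190 to +170 mm. The end gate slides along +y from its -y end. A dark steel catch (58 mm high, with an arm and a rubber buffer) is screwed to the base at x 95 to 125 mm; where along y differs from stand to stand. Fixed fence across the base at y 145 to 159 mm, 44 mm high
- tower (a point): middle of the tower's seat, level with the bearer tops 34 mm above the bench (stand x 0, y 50 mm; axes as the stand's). The two pine bearers run along x, 110 mm long (x -55 to +55), 20 mm wide, centred 50 mm either side of this point along y
- gate_tab (a point): middle of the top of the end gate's upright wooden tab, 90 mm above the bench; tab 40 mm wide (stand's x), 14 mm thick (stand's y), standing 46 mm clear above the gate's beam. Push or pull the gate by it along the stand's y: about 2 N at first, up to 14 N through the catch
- gate (a joint): travel of the end gate in m, 0 = fully back, growing towards the tower (stand's +y), at most 0.125; the catch clicks somewhere between 0.070 and 0.100
- buffer (a joint): how far the catch's rubber buffer is pressed in, in m: 0 when free, about 0.002 once the gate has clicked and rests in the catch; spring of 2 N/mm. Let go before the click, the gate does not press it; more than 0.011 is ramming
- long_a: longer slat, white primed wood, 160 mm long (its own x axis), 28 mm wide, 14 mm thick; lies flat on the bench; origin at the centre of its underside
- long_b: longer slat like long_a
- short_a: shorter slat, white primed wood, 120 mm long (its own x axis), 28 mm wide, 14 mm thick; lies flat on the bench; origin at the centre of its underside
- short_b: shorter slat like short_a
- offcut: short square-edged pine offcut, 60 x 28 x 36 mm high; not part of the tower: bystander, leave it
- tape: roll of paper tape lying flat, 90 mm across, 24 mm high: bystander, leave it
- screwdriver: screwdriver lying on the bench: bystander, leave it
- can: tin, 76 mm across, 100 mm tall: bystander, leave it
- glue: glue bottle, 56 mm across, 150 mm tall: bystander, leave it
- hammer: hammer lying on the bench: bystander, leave it
- brush: brush lying on the bench: bystander, leave it
Things that resemble listed ones, but are neither listed nor needed, are in the scene too. What is shaped like the long_a but turquoise is not meant. What is shaped like the long_b but turquoise is not meant.

How it is judged:
On the way, in this order (a step that is already met when the one before it is completed fails the run):
1. both longer slats lie on the bearers, let go (z of long_a in the frame of stand between 0.03 and 0.038 m and angle between the x axis of each of long_a, long_b and the y axis of stand, either way round below 0.12 rad and y of long_a in the frame of stand between 0.038 and 0.062 m and z of long_b in the frame of stand between 0.03 and 0.038 m and y of long_b in the frame of stand between 0.038 and 0.062 m and ((x of long_a in the frame of stand between -0.051 and -0.031 m and x of long_b in the frame of stand between 0.031 and 0.051 m) or (x of long_b in the frame of stand between -0.051 and -0.031 m and x of long_a in the frame of stand between 0.031 and 0.051 m)) and contact force between the fingers and long_a below 0.5 N and contact force between the fingers and long_b below 0.5 N), for 0.2 s.
2. both shorter slats lie crosswise on them, let go (z of long_a in the frame of stand between 0.03 and 0.038 m and angle between the x axis of each of long_a, long_b and the y axis of stand, either way round below 0.12 rad and y of long_a in the frame of stand between 0.038 and 0.062 m and z of long_b in the frame of stand between 0.03 and 0.038 m and y of long_b in the frame of stand between 0.038 and 0.062 m and ((x of long_a in the frame of stand between -0.051 and -0.031 m and x of long_b in the frame of stand between 0.031 and 0.051 m) or (x of long_b in the frame of stand between -0.051 and -0.031 m and x of long_a in the frame of stand between 0.031 and 0.051 m)) and z of short_a in the frame of stand between 0.044 and 0.052 m and angle between the x axis of each of short_a, short_b and the x axis of stand, either way round below 0.12 rad and x of short_a in the frame of stand between -0.012 and 0.012 m and z of short_b in the frame of stand between 0.044 and 0.052 m and x of short_b in the frame of stand between -0.012 and 0.012 m and ((y of short_a in the frame of stand between -0.01 and 0.01 m and y of short_b in the frame of stand between 0.09 and 0.11 m) or (y of short_b in the frame of stand between -0.01 and 0.01 m and y of short_a in the frame of stand between 0.09 and 0.11 m)) and contact force between the fingers and short_a below 0.5 N and contact force between the fingers and short_b below 0.5 N), for 0.2 s.
3. the gate has clicked into its catch (value of joint buffer between 0.001 and 0.006 m), for 0.2 s.
At the end, for the whole second after the job is handed in: Longer slats flat on the bearers, parallel to stand y, 41 mm either side of the middle; shorter slats flat crosswise on them, one above each bearer (spacing within 10 mm, centring 12 mm, height 4 mm, 0.12 rad); all at rest; the gate held by its catch, buffer pressed in 1 to 6 mm (all of step 3 and z of long_a in the frame of stand between 0.03 and 0.038 m and angle between the x axis of each of long_a, long_b and the y axis of stand, either way round below 0.12 rad and y of long_a in the frame of stand between 0.038 and 0.062 m and z of long_b in the frame of stand between 0.03 and 0.038 m and y of long_b in the frame of stand between 0.038 and 0.062 m and ((x of long_a in the frame of stand between -0.051 and -0.031 m and x of long_b in the frame of stand between 0.031 and 0.051 m) or (x of long_b in the frame of stand between -0.051 and -0.031 m and x of long_a in the frame of stand between 0.031 and 0.051 m)) and z of short_a in the frame of stand between 0.044 and 0.052 m and angle between the x axis of each of short_a, short_b and the x axis of stand, either way round below 0.12 rad and x of short_a in the frame of stand between -0.012 and 0.012 m and z of short_b in the frame of stand between 0.044 and 0.052 m and x of short_b in the frame of stand between -0.012 and 0.012 m and ((y of short_a in the frame of stand between -0.01 and 0.01 m and y of short_b in the frame of stand between 0.09 and 0.11 m) or (y of short_b in the frame of stand between -0.01 and 0.01 m and y of short_a in the frame of stand between 0.09 and 0.11 m)) and linear speed of each of long_a, long_b, short_a, short_b below 0.01 m/s); the robot touches nothing.
It fails at once if the buffer is rammed in by more than 11 mm (value of joint buffer above 0.011 m).
It fails at once if a bystander is moved by more than 30 mm (distance of any of offcut, tape, screwdriver, can, glue, hammer, brush from where it was at the start of the episode above 0.03 m).
It also fails if it takes over 72 s, if anything falls off the work surface, if the arm or the gripper's body presses on something with over 40 N, if the wrist force passes 120 N, or if a joint passes its speed limit or range.

## Working session

There is one attempt and no reset: what is moved stays moved. The work goes in short steps, Python scripts to look and compute and a tool call to move; the robot and the scene stay as the last step left them, time stands still between calls to the robot, and variables do not carry over. Pictures are saved under pics/ and viewed, about 8 in all and at most 12, crops included, and the job is handed in when it is done.

Besides the shell and the picture viewer there is one more tool, called by a JSON object that holds its "method" and its "body". apply_moves: Moves the arm, as the interface text tells. Its arguments: {"type":"object","properties":{"series":{"type":"array","items":{"type":"object","properties":{"x":{"type":"number"},"y":{"type":"number"},"z":{"type":"number"},"wx":{"type":"number"},"wy":{"type":"number"},"wz":{"type":"number"},"fingers":{"type":"number"}}}},"force":{"type":"number"}},"required":["series"]}

```bash
mkdir -p pics; ls
python3 - <<'E'
from plant import *
import cv2,numpy as np
s=get_state(); print(s)
for n in("top","side"):
    m=camera_model(n); print(n,m)
    p,d=snapshot(n); cv2.imwrite(f"pics/{n}0.png",p[:,:,::-1]); np.save(f"pics/{n}0.npy",d); np.save(f"pics/{n}0rgb.npy",p)
E
```

```text
pics
{'clock': 0.0, 'q': array([ 1.16381841,  0.6900038 , -0.19452317,  1.56635448,  0.15731901,
        0.90247815, -0.21510468]), 'qd': array([-0.00174316,  0.00070285,  0.00068666,  0.00204892,  0.00058746,
        0.00056103,  0.00154669]), 'joint_torque': array([-2.08906577e-04, -5.27563047e+01, -1.26704659e+00, -1.53429759e+01,
       -5.26666758e-02,  6.51413837e-03,  1.59707452e-04]), 'tool_pos': array([ 0.26633719, -0.56470894,  0.23789511]), 'eef_rot': array([ 8.44610050e-01, -5.35381180e-01, -8.15902288e-04, -4.35051482e-04]), 'contact_force': array([0.42638656, 0.37850647, 0.32944618]), 'moment': array([ 0.01356487, -0.03314752,  0.03062471]), 'opening': 0.996989546325731}
top {'camera_matrix': array([[404.9768213 ,   0.        , 262.45342007],
       [  0.        , 404.9768213 , 191.62271031],
       [  0.        ,   0.        ,   1.        ]]), 'dist_coeffs': array([-0.01546014,  0.        ,  0.        ,  0.        ,  0.        ]), 'world_from_camera': array([[ 0.02265677,  0.98417863, -0.17572446,  0.28566368],
       [-0.99972075,  0.02348425,  0.0026306 ,  0.04230257],
       [ 0.00671574,  0.17561579,  0.98443588,  1.44925741],
       [ 0.        ,  0.        ,  0.        ,  1.        ]])}
side {'camera_matrix': array([[396.41599883,   0.        , 262.4204879 ],
       [  0.        , 396.41599883, 190.50271389],
       [  0.        ,   0.        ,   1.        ]]), 'dist_coeffs': array([-0.07502269,  0.        ,  0.        ,  0.        ,  0.        ]), 'world_from_camera': array([[-0.97087998,  0.14962368, -0.18709574,  0.30135087],
       [-0.23903166, -0.55286801,  0.7982486 ,  1.05124286],
       [ 0.01599764,  0.81972539,  0.57253328,  0.82109802],
       [ 0.        ,  0.        ,  0.        ,  1.        ]])}
```

```bash
python3 -c "
import cv2
a=cv2.imread('pics/top0.png');cv2.imwrite('pics/v1.png',cv2.resize(a,(800,600),interpolation=cv2.INTER_CUBIC))"
```

```text
(no output)
```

View pics/v1.png

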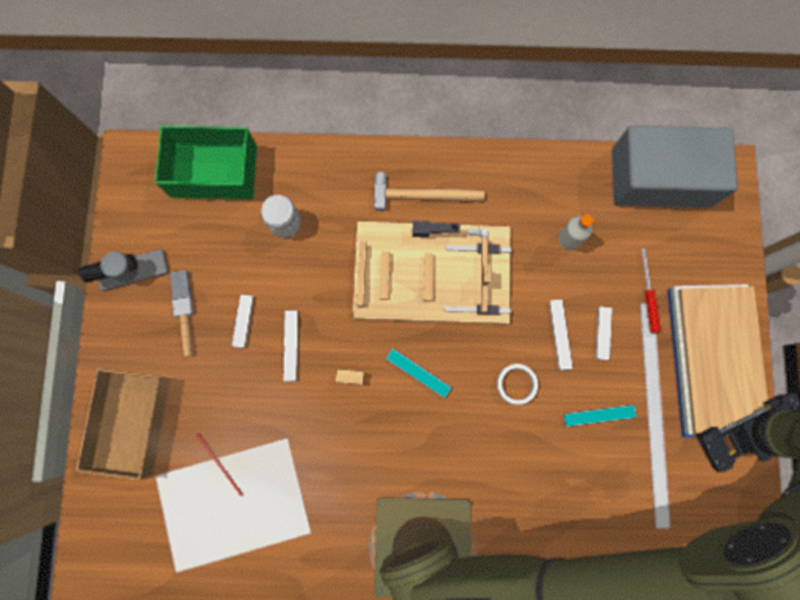

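Full bench seen. White candidates (800×600 px): short slats (243,321) and (604,333), long slats (291,345) and (560,335). Lookalikes: turquoise (418,373) and (600,415), long white strip (655,415), paper. The stand is at (432,272), with its gate at (487,262) on the world −y side and the catch at (435,229).

```bash
cat > h.py <<'E'
from plant import *
import cv2,numpy as np
from scipy.spatial.transform import Rotation as R
def rays(m,uv):
    n=cv2.undistortPoints(np.float64(uv).reshape(-1,1,2),m["camera_matrix"],m["dist_coeffs"]).reshape(-1,2)
    return np.c_[n[:,0],-n[:,1],-np.ones(len(n))]
def toplane(m,uv,z):
    T=m["world_from_camera"]; r=rays(m,uv)@T[:3,:3].T; o=T[:3,3]
    return o+r*((z-o[2])/r[:,2])[:,None]
def cloud(m,d):
    v,u=np.indices(d.shape); uv=np.c_[u.ravel(),v.ravel()]
    T=m["world_from_camera"]; P=(rays(m,uv)*d.ravel()[:,None])@T[:3,:3].T+T[:3,3]
    P[d.ravel()==0]=np.nan
    return P.reshape(d.shape+(3,))
def rect(xy):
    (cx,cy),(w,h),a=cv2.minAreaRect(np.float32(xy)*1000)
    if w<h: w,h,a=h,w,a+90
    return np.round([cx,cy,w,h,(a+90)%180-90],1)
def slats(name,rgb,m,z=0.014,thr=150,amin=60):
    hsv=cv2.cvtColor(rgb,cv2.COLOR_RGB2HSV); mk=((hsv[...,1]<45)&(hsv[...,2]>thr)).astype(np.uint8)
    out=[]
    cs,_=cv2.findContours(mk,cv2.RETR_EXTERNAL,cv2.CHAIN_APPROX_NONE)
    for c in cs:
        if cv2.contourArea(c)<amin: continue
        P=toplane(m,c.reshape(-1,2),z); out.append((rect(P[:,:2]),c.reshape(-1,2).mean(0).round()))
    return out
E
cat > a.py <<'E'
from h import *
rgb=np.load('pics/top0rgb.npy');d=np.load('pics/top0.npy');m=camera_model("top")
for r,c in slats("top",rgb,m): print(r,c)
P=cloud(m,d); print("bench z",np.nanmedian(P[200:220,250:300,2]))
x,y,z=P[...,0],P[...,1],P[...,2]
v,u=np.indices(d.shape); box=(u>215)&(u<335)&(v>130)&(v<215)
for lo,hi in((.010,.06),(.028,.040),(.041,.048)):
    k=box&(z>lo)&(z<hi); n,l,st,ce=cv2.connectedComponentsWithStats(k.astype(np.uint8))
    for i in range(1,n):
        if st[i,4]>15: print(lo,st[i,4],rect(P[l==i][:,:2]),np.median(z[l==i]).round(3),ce[i].round())
E
python3 a.py
```

```text
[ 80.3 416.4 297.8 208.1 -73. ] [148. 321.]
[ 380.1 -803.    63.6   22.     1.2] [498. 242.]
[ 355.1 -205.7   88.4   87.9   89.9] [331. 246.]
[430.1 309.4 157.4  25.    3.1] [186. 221.]
[ 476.2 -406.   119.7   30.4   -4.6] [386. 213.]
[ 318.9 -514.4  454.9   31.2    1.8] [418. 260.]
[ 469.5 -306.   160.8   30.1    7.4] [358. 214.]
[515.4 566.   40.4  39.6   4.8] [116. 196.]
[483.8 423.1 120.2  27.9  -5.6] [155. 205.]
[ 428.6 -585.7  342.    78.7   -9.9] [438. 222.]
[ 3.426e+02  8.515e+02  4.458e+02  2.140e+01 -2.000e-01] [ 31. 243.]
[ 721.2 -347.8   50.5   35.6   24.8] [369. 146.]
[748.6 360.4  73.1  70.5   1.4] [177. 134.]
[806.9 116.8  85.9  22.3   1.9] [243. 122.]
[ 880.6 -845.6  326.8  125.1   11. ] [494. 106.]
[1008.6 -680.    84.8   33.4   86.2] [453.  76.]
[1007.7 -510.9  251.1   77.9  -73.8] [414.  75.]
[1064.1 -105.9  115.8   70.6  -88.4] [303.  56.]
[1025.3  215.2  480.9  155.6   90. ] [223.  70.]
[1072.3  762.1   87.8   83.4    1.2] [75. 49.]
bench z 0.0015878043518778862
0.01 22 [761.6 116.9  26.2   9.1 -88.6] 0.024 [243. 132.]
0.01 6061 [609.3 -10.9 360.6 231.   89.6] 0.019 [276. 174.]
0.028 26 [ 704.2 -102.6   25.1   13.4   89.7] 0.035 [302. 147.]
0.028 45 [ 677.9 -121.5   60.2   17.3  -13.5] 0.034 [308. 154.]
0.028 39 [ 664.7 -150.2   26.2   20.2  -88.8] 0.032 [315. 158.]
0.028 164 [ 5.980e+02  9.950e+01  1.125e+02  1.990e+01 -5.000e-01] 0.034 [246. 176.]
0.028 163 [5.936e+02 2.000e-01 1.093e+02 1.810e+01 9.000e-01] 0.034 [274. 177.]
0.028 64 [ 521.4 -134.3   50.3   19.   -89.2] 0.033 [312. 198.]
0.041 40 [ 6.563e+02 -1.290e+02  6.670e+01  7.900e+00 -1.000e-01] 0.045 [310. 160.]
0.041 124 [ 5.959e+02  1.513e+02  1.483e+02  1.450e+01 -4.000e-01] 0.044 [231. 175.]
0.041 47 [ 5.464e+02 -1.273e+02  5.840e+01  1.140e+01  2.000e-01] 0.045 [309. 190.]
```

```bash
cat >> h.py <<'E'
def Rt(phi):
    c,s=np.cos(np.radians(phi)),np.sin(np.radians(phi))
    return np.array([[c,s,0],[s,-c,0],[0,0,-1.]])
def plan(*wps,step=50.,ang=9.):
    """wps: (x,y,z mm,phi deg). prints rows from the present pose"""
    s=get_state(); p=s["tool_pos"]*1000; M=R.from_quat(s["eef_rot"])
    ph=np.degrees(np.arctan2(M.as_matrix()[1,0],M.as_matrix()[0,0]))
    print("t %.2f pos %s phi %.1f open %.0fmm F %s"%(s["clock"],p.round(1),ph,s["opening"]*88,s["contact_force"].round(1)))
    for w in wps:
        g=np.array(w[:3],float); G=R.from_matrix(Rt(w[3])); st=w[4] if len(w)>4 else step
        rv=(M.inv()*G).as_rotvec(); n=int(max(1,np.ceil(np.linalg.norm(g-p)/st),np.ceil(np.degrees(np.linalg.norm(rv))/ang)))
        p0,M0=p,M
        for i in range(n):
            tp=p0+(g-p0)*(i+1)/n; tM=M0*R.from_rotvec(rv*(i+1)/n)
            d=np.round(M.inv().apply(tp-p)/800,4); r=np.round((M.inv()*tM).as_rotvec()/np.pi,4)
            print("  "+" ".join("%s %.4f"%a for a in zip(("x","y","z","wx","wy","wz"),[*d,*r])))
            p=p+M.apply(d*800); M=M*R.from_rotvec(r*np.pi)
        print("  --")
E
python3 -c "
from h import *
plan((470,-307,170,-82.6))"
```

```text
t 0.10 pos [ 266.4 -564.8  238. ] phi -64.7 open 88mm F [ 0.3 -0.3 -0.5]
  x -0.0261 y -0.0525 z 0.0122 wx 0.0000 wy 0.0001 wz 0.0142
  x -0.0284 y -0.0513 z 0.0121 wx 0.0000 wy 0.0000 wz 0.0142
  x -0.0307 y -0.0500 z 0.0122 wx 0.0001 wy 0.0001 wz 0.0141
  x -0.0329 y -0.0486 z 0.0122 wx -0.0000 wy 0.0001 wz 0.0142
  x -0.0350 y -0.0471 z 0.0122 wx -0.0000 wy 0.0001 wz 0.0142
  x -0.0370 y -0.0455 z 0.0121 wx -0.0000 wy 0.0000 wz 0.0142
  x -0.0391 y -0.0437 z 0.0122 wx 0.0000 wy 0.0001 wz 0.0141
  --
```

{"method": "apply_moves", "body": {"series": [{"x":-0.026,"y":-0.0525,"z":0.012,"wz":0.014,"fingers":0.4},{"x":-0.0285,"y":-0.0515,"z":0.012,"wz":0.014,"fingers":0.4},{"x":-0.031,"y":-0.05,"z":0.012,"wz":0.014,"fingers":0.4},{"x":-0.033,"y":-0.0485,"z":0.012,"wz":0.014,"fingers":0.4},{"x":-0.035,"y":-0.047,"z":0.012,"wz":0.014,"fingers":0.4},{"x":-0.037,"y":-0.0455,"z":0.012,"wz":0.014,"fingers":0.4},{"x":-0.039,"y":-0.0437,"z":0.012,"wz":0.014,"fingers":0.4}], "force": 20}}

```text
schema error: expected keys x, y, z, wx, wy, wz, fingers
```

```bash
cat > look.py <<'E'
import sys
from h import *
m=camera_model("wrist");p,d=snapshot("wrist");cv2.imwrite("pics/%s.png"%sys.argv[1],p[:,:,::-1]);np.savez("pics/%s.npz"%sys.argv[1],p=p,d=d,T=m["world_from_camera"])
for r,c in slats("w",p,m,float(sys.argv[2]) if len(sys.argv)>2 else .014,amin=800):print(r,c)
E
python3 look.py w1; python3 -c "
from h import *
print(camera_model('wrist'))
plan((470,-307,170,-82.6))"
```

```text
[ 355.  -580.6  215.1   10.2    2.9] [304.  90.]
[ 249.9 -522.5  378.9   30.     1.7] [226. 137.]
{'camera_matrix': array([[311.30512596,   0.        , 253.85717773],
       [  0.        , 311.30512596, 194.75364817],
       [  0.        ,   0.        ,   1.        ]]), 'dist_coeffs': array([-0.00386389,  0.        ,  0.        ,  0.        ,  0.        ]), 'world_from_camera': array([[ 4.26192236e-01,  8.56471969e-01,  2.91231770e-01,
         3.42312101e-01],
       [-9.04632110e-01,  4.03844520e-01,  1.36199667e-01,
        -5.29807168e-01],
       [-9.61157307e-04, -3.21504851e-01,  9.46907444e-01,
         3.83315574e-01],
       [ 0.00000000e+00,  0.00000000e+00,  0.00000000e+00,
         1.00000000e+00]])}
t 0.15 pos [ 266.4 -564.9  238.1] phi -64.7 open 88mm F [ 0.9 -0.3 -0.5]
  x -0.0261 y -0.0525 z 0.0122 wx 0.0000 wy 0.0001 wz 0.0142
  x -0.0284 y -0.0513 z 0.0122 wx 0.0000 wy 0.0000 wz 0.0142
  x -0.0307 y -0.0500 z 0.0122 wx 0.0000 wy 0.0001 wz 0.0141
  x -0.0329 y -0.0486 z 0.0121 wx 0.0001 wy 0.0000 wz 0.0142
  x -0.0350 y -0.0471 z 0.0122 wx -0.0000 wy 0.0001 wz 0.0142
  x -0.0371 y -0.0454 z 0.0122 wx -0.0000 wy 0.0001 wz 0.0142
  x -0.0391 y -0.0438 z 0.0122 wx -0.0000 wy 0.0000 wz 0.0141
  --
```

View pics/w1.png

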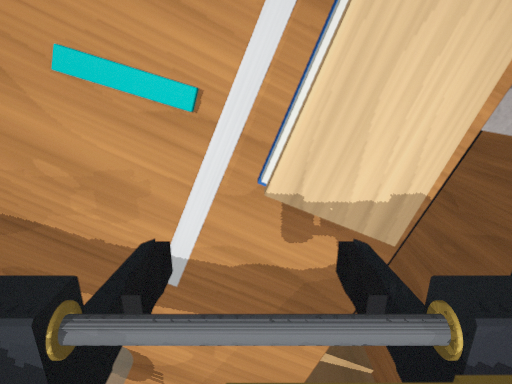

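The move was refused because every key is required. The picture, from the unmoved pose, shows the strip (230,130) and a turquoise slat (125,78), neither wanted. Resending in full.

{"method": "apply_moves", "body": {"series": [{"x":-0.026,"y":-0.0525,"z":0.012,"wx":0,"wy":0,"wz":0.014,"fingers":0.4},{"x":-0.0285,"y":-0.0515,"z":0.012,"wx":0,"wy":0,"wz":0.014,"fingers":0.4},{"x":-0.031,"y":-0.05,"z":0.012,"wx":0,"wy":0,"wz":0.014,"fingers":0.4},{"x":-0.033,"y":-0.0485,"z":0.012,"wx":0,"wy":0,"wz":0.014,"fingers":0.4},{"x":-0.035,"y":-0.047,"z":0.012,"wx":0,"wy":0,"wz":0.014,"fingers":0.4},{"x":-0.037,"y":-0.0455,"z":0.012,"wx":0,"wy":0,"wz":0.014,"fingers":0.4},{"x":-0.039,"y":-0.0437,"z":0.012,"wx":0,"wy":0,"wz":0.014,"fingers":0.4}], "force": 20}}

```text
clock: 1.02
tool_pos: [0.4735, -0.3055, 0.1672]
eef_rot: [0.746, -0.666, -0.0, 0.001]
contact_force: [0.8, -1.7, -0.1]
opening: 0.701
```

```bash
python3 look.py w2; python3 -c "
from h import *
plan((470,-307,100,-82.6),(470,-307,4,-82.6))"
```

```text
[ 477.9 -405.4  119.4   31.2   -4.7] [355. 179.]
[ 466.2 -506.4  168.2   28.9    1.6] [445. 201.]
[ 472.3 -307.8  159.1   27.6    7.3] [255. 172.]
t 1.07 pos [ 479. -297.  166.] phi -83.0 open 62mm F [ 3.6  4.4 -0.4]
  x 0.0057 y 0.0064 z 0.0412 wx -0.0002 wy 0.0008 wz -0.0012
  x 0.0056 y 0.0064 z 0.0413 wx -0.0003 wy 0.0008 wz -0.0013
  --
  x 0.0000 y -0.0000 z 0.0600 wx 0.0000 wy 0.0000 wz 0.0000
  x 0.0000 y -0.0000 z 0.0600 wx 0.0000 wy 0.0000 wz 0.0000
  --
```

View pics/w2.png

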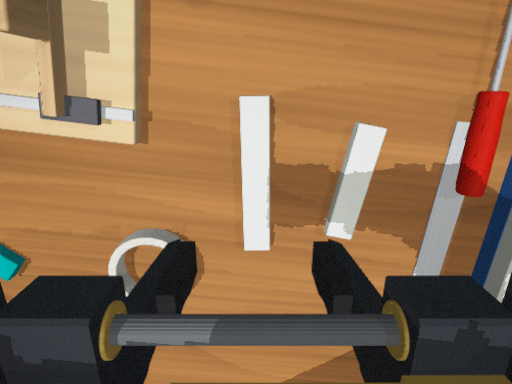

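Close view confirms: long white slat at (255,172), 159×28 mm, yaw 7.3°. Short white slat at (355,179), strip at (445,200). Going for the long one.

{"method": "apply_moves", "body": {"series": [{"x":0.006,"y":0.005,"z":0.05,"wx":0,"wy":0.001,"wz":-0.001,"fingers":0.4},{"x":0.006,"y":0.005,"z":0.05,"wx":0,"wy":0.001,"wz":-0.001,"fingers":0.4},{"x":0,"y":0,"z":0.03,"wx":0,"wy":0,"wz":0,"fingers":0.4},{"x":0,"y":0,"z":0,"wx":0,"wy":0,"wz":0,"fingers":0.4}]}}

```text
clock: 1.58
tool_pos: [0.4753, -0.3045, 0.0589]
eef_rot: [0.753, -0.658, 0.001, -0.001]
contact_force: [0.3, -1.0, 0.1]
opening: 0.7
```

```bash
python3 -c "
from h import *
plan((472,-307.5,4,-82.7,30))"
```

```text
t 1.57 pos [ 475.3 -304.5   58.9] phi -82.2 open 62mm F [ 0.3 -1.   0.1]
  x 0.0015 y 0.0024 z 0.0343 wx -0.0006 wy -0.0001 wz 0.0013
  x 0.0016 y 0.0023 z 0.0344 wx -0.0006 wy -0.0001 wz 0.0013
  --
```

{"method": "apply_moves", "body": {"series": [{"x":0.0015,"y":0.0025,"z":0.034,"wx":-0.0005,"wy":0,"wz":0.0013,"fingers":0.4},{"x":0.0015,"y":0.0025,"z":0.03,"wx":-0.0005,"wy":0,"wz":0.0013,"fingers":0.4},{"x":0,"y":0,"z":0,"wx":0,"wy":0,"wz":0,"fingers":0.4}]}}

```text
clock: 1.95
tool_pos: [0.4737, -0.3092, 0.0097]
eef_rot: [0.751, -0.661, 0.003, -0.001]
contact_force: [-0.1, -0.4, 0.8]
opening: 0.697
```

```bash
python3 -c "
from h import *
plan((472,-307.5,4,-82.7,30))"
```

```text
t 1.95 pos [ 473.7 -309.2    9.7] phi -82.7 open 61mm F [-0.1 -0.4  0.8]
  x -0.0024 y 0.0019 z 0.0072 wx -0.0014 wy -0.0011 wz -0.0001
  --
```

{"method": "apply_moves", "body": {"series": [{"x":-0.0024,"y":0.002,"z":0.007,"wx":-0.0014,"wy":-0.001,"wz":0,"fingers":0.4},{"x":0,"y":0,"z":0,"wx":0,"wy":0,"wz":0,"fingers":-1},{"x":0,"y":0,"z":0,"wx":0,"wy":0,"wz":0,"fingers":-1},{"x":0,"y":0,"z":0,"wx":0,"wy":0,"wz":0,"fingers":-1},{"x":0,"y":0,"z":0,"wx":0,"wy":0,"wz":0,"fingers":-1}]}}

```text
clock: 2.58
tool_pos: [0.4742, -0.3086, 0.0078]
eef_rot: [0.751, -0.661, 0.003, -0.001]
contact_force: [0.0, -0.6, -1.0]
opening: 0.314
```

```bash
python3 -c "
from h import *
plan((472,-307.5,120,-82.7),(554,49,120,0))"
```

```text
t 2.58 pos [ 474.2 -308.6    7.8] phi -82.7 open 28mm F [ 0.  -0.6 -1. ]
  x -0.0004 y 0.0006 z -0.0467 wx -0.0005 wy -0.0004 wz -0.0000
  x -0.0004 y 0.0007 z -0.0468 wx -0.0005 wy -0.0004 wz -0.0000
  x -0.0005 y 0.0008 z -0.0467 wx -0.0006 wy -0.0004 wz -0.0000
  --
  x -0.0429 y -0.0158 z 0.0000 wx 0.0000 wy 0.0000 wz -0.0459
  x -0.0402 y -0.0219 z 0.0000 wx 0.0000 wy 0.0000 wz -0.0460
  x -0.0366 y -0.0273 z 0.0000 wx -0.0000 wy 0.0000 wz -0.0459
  x -0.0323 y -0.0324 z 0.0000 wx -0.0000 wy 0.0000 wz -0.0460
  x -0.0273 y -0.0367 z 0.0000 wx -0.0000 wy 0.0000 wz -0.0459
  x -0.0218 y -0.0402 z 0.0000 wx -0.0000 wy 0.0000 wz -0.0460
  x -0.0157 y -0.0429 z 0.0000 wx -0.0000 wy 0.0000 wz -0.0459
  x -0.0094 y -0.0448 z 0.0000 wx -0.0000 wy 0.0000 wz -0.0460
  x -0.0029 y -0.0456 z 0.0000 wx -0.0000 wy 0.0000 wz -0.0459
  x 0.0038 y -0.0456 z 0.0000 wx -0.0000 wy 0.0000 wz -0.0460
  --
```

{"method": "apply_moves", "body": {"series": [{"x":0,"y":0,"z":-0.047,"wx":0,"wy":0,"wz":0,"fingers":-1},{"x":0,"y":0,"z":-0.047,"wx":-0.001,"wy":0,"wz":0,"fingers":-1},{"x":0,"y":0,"z":-0.047,"wx":-0.001,"wy":-0.001,"wz":0,"fingers":-1},{"x":-0.043,"y":-0.016,"z":0,"wx":0,"wy":0,"wz":-0.046,"fingers":-1},{"x":-0.04,"y":-0.022,"z":0,"wx":0,"wy":0,"wz":-0.046,"fingers":-1},{"x":-0.0365,"y":-0.0275,"z":0,"wx":0,"wy":0,"wz":-0.046,"fingers":-1},{"x":-0.032,"y":-0.0325,"z":0,"wx":0,"wy":0,"wz":-0.046,"fingers":-1}]}}

```text
clock: 3.45
tool_pos: [0.5061, -0.1663, 0.124]
eef_rot: [0.91, -0.415, 0.0, 0.002]
contact_force: [-0.3, 0.4, 0.2]
opening: 0.314
```

```bash
python3 -c "
from h import *
plan((554.5,51.5,110,0))"
```

```text
t 3.45 pos [ 506.1 -166.3  124. ] phi -49.0 open 28mm F [-0.3  0.4  0.2]
  x -0.0276 y -0.0374 z 0.0027 wx 0.0002 wy -0.0000 wz -0.0454
  x -0.0221 y -0.0409 z 0.0028 wx 0.0002 wy -0.0000 wz -0.0454
  x -0.0160 y -0.0436 z 0.0028 wx 0.0003 wy -0.0000 wz -0.0453
  x -0.0097 y -0.0455 z 0.0028 wx 0.0002 wy -0.0000 wz -0.0454
  x -0.0031 y -0.0464 z 0.0029 wx 0.0002 wy -0.0000 wz -0.0454
  x 0.0036 y -0.0463 z 0.0029 wx 0.0002 wy -0.0001 wz -0.0454
  --
```

{"method": "apply_moves", "body": {"series": [{"x":-0.0275,"y":-0.0375,"z":0.003,"wx":0,"wy":0,"wz":-0.0455,"fingers":-1},{"x":-0.022,"y":-0.041,"z":0.003,"wx":0,"wy":0,"wz":-0.0455,"fingers":-1},{"x":-0.016,"y":-0.0435,"z":0.003,"wx":0,"wy":0,"wz":-0.0455,"fingers":-1},{"x":-0.0097,"y":-0.0455,"z":0.003,"wx":0,"wy":0,"wz":-0.0455,"fingers":-1},{"x":-0.003,"y":-0.0465,"z":0.003,"wx":0,"wy":0,"wz":-0.0455,"fingers":-1},{"x":0.0036,"y":-0.0463,"z":0.003,"wx":0,"wy":0,"wz":-0.0455,"fingers":-1},{"x":0,"y":0,"z":0,"wx":0,"wy":0,"wz":0,"fingers":-1},{"x":0,"y":0,"z":0,"wx":0,"wy":0,"wz":0,"fingers":-1}]}}

```text
clock: 4.45
tool_pos: [0.5525, 0.0613, 0.1083]
eef_rot: [1.0, 0.017, -0.001, 0.002]
contact_force: [-0.4, -0.2, -0.3]
opening: 0.315
```

```bash
python3 look.py w3; python3 -c "
from h import *
z=np.load('pics/w3.npz');m=camera_model('wrist');P=cloud(m,z['d']);d=z['d'];Z=P[...,2]
for lo,hi in((.028,.040),(.041,.05)):
    k=(Z>lo)&(Z<hi); n,l,st,ce=cv2.connectedComponentsWithStats(k.astype(np.uint8))
    for i in range(1,n):
        if st[i,4]>150: print(lo,st[i],rect(P[l==i][:,:2]),np.median(Z[l==i]).round(4))
plan((554.5,51.5,70,0),(554.5,51.5,43,0,20))"
```

```text
[ 557.8 -116.2   47.3   45.8    1.9] [254. 363.]
[552.7  39.9 188.1  47.4 -88.1] [254. 206.]
0.028 [ 284  142  112   33 3135] [612.2  99.5  80.2  20.7  -0.9] 0.0334
0.028 [416 235  55  67 712] [698.7  14.1  59.   28.6  74.3] 0.0342
0.028 [319 264  53  14 486] [629.2   4.9  42.8  10.4  -1.1] 0.033
0.028 [204 372  28  11 250] [ 523.7 -116.7   25.9   12.3   -1.5] 0.0308
0.041 [ 211   64  238   34 5507] [597.  151.7 150.3  14.1  -0.6] 0.0434
0.041 [423 242  55  51 560] [696.3  25.8  48.4  24.3  53.4] 0.0457
t 4.50 pos [552.6  61.8 108.4] phi 2.0 open 28mm F [-0.   0.6 -0.4]
  x 0.0020 y 0.0128 z 0.0480 wx 0.0009 wy 0.0004 wz 0.0110
  --
  x -0.0000 y -0.0000 z 0.0169 wx 0.0000 wy -0.0000 wz -0.0000
  x -0.0000 y -0.0000 z 0.0169 wx 0.0000 wy -0.0000 wz -0.0000
  --
```

View pics/w3.png

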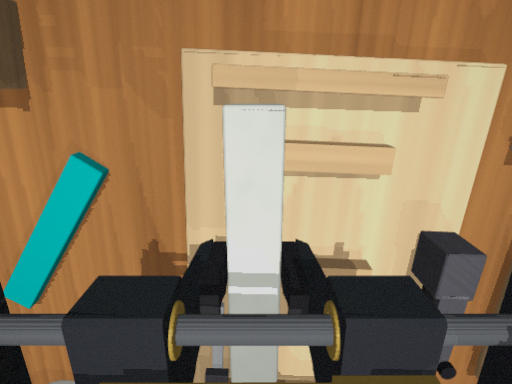

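Slat is held along y; its far end is at px (254,107). Bearer at (335,158), fence at (330,80), catch at (448,265).

```bash
python3 -c "
from h import *
m=camera_model('wrist');P=toplane(m,[(227,107),(284,107),(255,107)],.1146);print(P)
z=np.load('pics/w3.npz');print(cloud(m,z['d'])[112:230:20,254])
plan((555,51,72,-0.6),(555,51,43,-.6,20))"
```

```text
[[0.5380854  0.13749437 0.1146    ]
 [0.56257445 0.13832525 0.1146    ]
 [0.55011441 0.13790132 0.1146    ]]
[[0.54975868 0.13574558 0.11378096]
 [0.55005683 0.12703115 0.11287496]
 [0.55036084 0.11810304 0.11330121]
 [0.55067908 0.10876721 0.11343333]
 [0.55099899 0.09935267 0.11450821]
 [0.5513609  0.0887743  0.11342123]]
t 4.50 pos [552.6  61.8 108.4] phi 2.0 open 28mm F [-0.   0.6 -0.4]
  x 0.0026 y 0.0134 z 0.0456 wx 0.0009 wy 0.0004 wz 0.0143
  --
  x -0.0000 y 0.0000 z 0.0181 wx 0.0000 wy -0.0000 wz 0.0000
  x -0.0000 y 0.0000 z 0.0181 wx 0.0000 wy -0.0000 wz 0.0000
  --
```

{"method": "apply_moves", "body": {"series": [{"x":0.0026,"y":0.0115,"z":0.03,"wx":0.001,"wy":0,"wz":0.014,"fingers":-1},{"x":0,"y":0,"z":0.018,"wx":0,"wy":0,"wz":0,"fingers":-1},{"x":0,"y":0,"z":0,"wx":0,"wy":0,"wz":0,"fingers":-1}]}}

```text
clock: 4.88
tool_pos: [0.555, 0.049, 0.0695]
eef_rot: [1.0, -0.008, -0.0, 0.001]
contact_force: [-0.3, -0.3, -1.3]
opening: 0.31
```

```bash
python3 -c "
from h import *
plan((555,52.5,43,-.6,20))"
```

```text
t 4.88 pos [555.   49.   69.5] phi -0.9 open 27mm F [-0.3 -0.3 -1.3]
  x -0.0000 y -0.0022 z 0.0166 wx 0.0003 wy 0.0001 wz -0.0008
  x -0.0001 y -0.0022 z 0.0165 wx 0.0002 wy 0.0001 wz -0.0008
  --
```

{"method": "apply_moves", "body": {"series": [{"x":0,"y":-0.003,"z":0.015,"wx":0,"wy":0,"wz":-0.0008,"fingers":-1},{"x":0,"y":-0.002,"z":0.014,"wx":0,"wy":0,"wz":0,"fingers":-1},{"x":0,"y":0,"z":0.003,"wx":0,"wy":0,"wz":0,"fingers":-1},{"x":0,"y":0,"z":0,"wx":0,"wy":0,"wz":0,"fingers":-1}]}}

```text
clock: 5.38
tool_pos: [0.5555, 0.0541, 0.043]
eef_rot: [1.0, -0.006, 0.0, 0.0]
contact_force: [-1.2, 0.8, -0.4]
opening: 0.314
```

```bash
python3 -c "
from h import *
plan((555,52.5,42,-.6,20))"
```

```text
t 5.38 pos [555.5  54.1  43. ] phi -0.7 open 28mm F [-1.2  0.8 -0.4]
  x -0.0006 y 0.0019 z 0.0013 wx 0.0003 wy -0.0002 wz -0.0004
  --
```

{"method": "apply_moves", "body": {"series": [{"x":0,"y":0.003,"z":0.003,"wx":0,"wy":0,"wz":0,"fingers":-1},{"x":0,"y":0,"z":0.002,"wx":0,"wy":0,"wz":0,"fingers":-0.1},{"x":0,"y":0,"z":0,"wx":0,"wy":0,"wz":0,"fingers":-0.1},{"x":0,"y":0,"z":0,"wx":0,"wy":0,"wz":0,"fingers":-0.1},{"x":0,"y":0,"z":-0.03,"wx":0,"wy":0,"wz":0,"fingers":-0.1},{"x":0,"y":0,"z":-0.06,"wx":0,"wy":0,"wz":0,"fingers":0.4}]}}

```text
clock: 6.12
tool_pos: [0.5539, 0.0518, 0.111]
eef_rot: [1.0, -0.006, -0.002, 0.001]
contact_force: [1.1, -0.6, 0.1]
opening: 0.543
```

```bash
python3 -c "
from h import *
plan((430,309,160,93.1))"
```

```text
t 6.12 pos [553.9  51.8 111. ] phi -0.6 open 48mm F [ 1.1 -0.6  0.1]
  x -0.0144 y -0.0291 z -0.0056 wx -0.0001 wy 0.0001 wz -0.0473
  x -0.0100 y -0.0308 z -0.0055 wx -0.0000 wy 0.0001 wz -0.0474
  x -0.0053 y -0.0321 z -0.0056 wx -0.0001 wy 0.0001 wz -0.0473
  x -0.0004 y -0.0324 z -0.0056 wx -0.0001 wy 0.0001 wz -0.0474
  x 0.0043 y -0.0321 z -0.0055 wx -0.0000 wy 0.0002 wz -0.0473
  x 0.0091 y -0.0312 z -0.0056 wx -0.0001 wy 0.0001 wz -0.0474
  x 0.0136 y -0.0295 z -0.0056 wx -0.0000 wy 0.0001 wz -0.0473
  x 0.0177 y -0.0271 z -0.0056 wx -0.0001 wy 0.0001 wz -0.0474
  x 0.0217 y -0.0242 z -0.0056 wx -0.0001 wy 0.0001 wz -0.0473
  x 0.0249 y -0.0207 z -0.0056 wx -0.0000 wy 0.0001 wz -0.0473
  x 0.0278 y -0.0168 z -0.0055 wx -0.0001 wy 0.0001 wz -0.0474
  --
```

{"method": "apply_moves", "body": {"series": [{"x":-0.0145,"y":-0.029,"z":-0.0055,"wx":0,"wy":0,"wz":-0.0475,"fingers":0.4},{"x":-0.01,"y":-0.031,"z":-0.0055,"wx":0,"wy":0,"wz":-0.0475,"fingers":0.4},{"x":-0.0055,"y":-0.032,"z":-0.0055,"wx":0,"wy":0,"wz":-0.0475,"fingers":0.4},{"x":0,"y":-0.0325,"z":-0.0055,"wx":0,"wy":0,"wz":-0.0475,"fingers":0.4},{"x":0.0045,"y":-0.032,"z":-0.0055,"wx":0,"wy":0,"wz":-0.0475,"fingers":0.4},{"x":0.009,"y":-0.031,"z":-0.0055,"wx":0,"wy":0,"wz":-0.0475,"fingers":0.4},{"x":0.0135,"y":-0.0295,"z":-0.0055,"wx":0,"wy":0,"wz":-0.0475,"fingers":0.4},{"x":0.0175,"y":-0.027,"z":-0.0055,"wx":0,"wy":0,"wz":-0.0475,"fingers":0.4}]}}

```text
clock: 7.12
tool_pos: [0.4628, 0.2383, 0.1501]
eef_rot: [0.822, 0.57, 0.001, 0.003]
contact_force: [1.1, -0.7, 0.6]
opening: 0.7
```

```bash
python3 -c "
from h import *
plan((430,309,150,93.1))"
```

```text
t 7.12 pos [462.8 238.3 150.1] phi 69.5 open 62mm F [ 1.1 -0.7  0.6]
  x 0.0228 y -0.0231 z -0.0001 wx 0.0007 wy 0.0003 wz -0.0437
  x 0.0258 y -0.0198 z -0.0001 wx 0.0006 wy 0.0003 wz -0.0438
  x 0.0282 y -0.0161 z -0.0000 wx 0.0007 wy 0.0004 wz -0.0437
  --
```

{"method": "apply_moves", "body": {"series": [{"x":0.022,"y":-0.022,"z":0,"wx":0.001,"wy":0,"wz":-0.043,"fingers":0.4},{"x":0.025,"y":-0.019,"z":0,"wx":0,"wy":0,"wz":-0.043,"fingers":0.4},{"x":0.026,"y":-0.015,"z":0,"wx":0,"wy":0,"wz":-0.042,"fingers":0.4},{"x":0,"y":0,"z":0,"wx":0,"wy":0,"wz":0,"fingers":0.4}]}}

```text
clock: 7.62
tool_pos: [0.4303, 0.3084, 0.1502]
eef_rot: [0.686, 0.727, 0.0, 0.002]
contact_force: [0.2, -0.0, -0.5]
opening: 0.703
```

```bash
python3 look.py w4; python3 -c "
from h import *
plan((430,309,8,93.1))"
```

```text
[525.2 565.1  55.4  37.4  10.3] [495. 276.]
[474.6 423.  100.3  28.3  -5.6] [370. 225.]
[431.6 309.2 159.4  28.1   1.8] [256. 176.]
t 7.67 pos [431.1 306.7 150. ] phi 93.2 open 62mm F [-0.5  0.2 -0.1]
  x 0.0012 y -0.0006 z 0.0592 wx 0.0004 wy 0.0005 wz 0.0001
  x 0.0012 y -0.0005 z 0.0591 wx 0.0004 wy 0.0004 wz 0.0002
  x 0.0010 y -0.0005 z 0.0592 wx 0.0003 wy 0.0005 wz 0.0001
  --
```

{"method": "apply_moves", "body": {"series": [{"x":0.0015,"y":0,"z":0.055,"wx":0.0005,"wy":0.0005,"wz":0.004,"fingers":0.4},{"x":0.001,"y":0,"z":0.055,"wx":0.0005,"wy":0.0005,"wz":0.003,"fingers":0.4},{"x":0,"y":0,"z":0.045,"wx":0,"wy":0,"wz":0,"fingers":0.4},{"x":0,"y":0,"z":0,"wx":0,"wy":0,"wz":0,"fingers":0.4},{"x":0,"y":0,"z":0,"wx":0,"wy":0,"wz":0,"fingers":0.4}]}}

```text
clock: 8.3
tool_pos: [0.4378, 0.3012, 0.0242]
eef_rot: [0.702, 0.712, 0.0, 0.005]
contact_force: [-0.1, -0.2, 0.4]
opening: 0.7
```

```bash
python3 -c "
from h import *
plan((431.5,309.2,4,91.8))"
```

```text
t 8.30 pos [437.8 301.2  24.2] phi 90.7 open 62mm F [-0.1 -0.2  0.4]
  x 0.0103 y -0.0079 z 0.0252 wx 0.0022 wy 0.0021 wz -0.0059
  --
```

{"method": "apply_moves", "body": {"series": [{"x":0.0115,"y":-0.009,"z":0.015,"wx":0.002,"wy":0.002,"wz":-0.005,"fingers":0.4},{"x":0,"y":0,"z":0.008,"wx":0,"wy":0,"wz":0,"fingers":0.4},{"x":0,"y":0,"z":0,"wx":0,"wy":0,"wz":0,"fingers":0.4}]}}

```text
clock: 8.68
tool_pos: [0.4316, 0.3117, 0.0072]
eef_rot: [0.697, 0.717, 0.002, 0.0]
contact_force: [0.2, 0.2, 0.9]
opening: 0.702
```

```bash
python3 -c "
from h import *
plan((431.5,309.2,4,91.8))"
```

```text
t 8.68 pos [431.6 311.7   7.2] phi 91.6 open 62mm F [0.2 0.2 0.9]
  x -0.0031 y -0.0002 z 0.0040 wx 0.0011 wy -0.0010 wz -0.0011
  --
```

{"method": "apply_moves", "body": {"series": [{"x":-0.003,"y":0,"z":0.004,"wx":0.001,"wy":-0.001,"wz":0,"fingers":0.4},{"x":0,"y":0,"z":0,"wx":0,"wy":0,"wz":0,"fingers":-1},{"x":0,"y":0,"z":0,"wx":0,"wy":0,"wz":0,"fingers":-1},{"x":0,"y":0,"z":0,"wx":0,"wy":0,"wz":0,"fingers":-1},{"x":0,"y":0,"z":0,"wx":0,"wy":0,"wz":0,"fingers":-1}]}}

```text
clock: 9.3
tool_pos: [0.4321, 0.3092, 0.0044]
eef_rot: [0.697, 0.717, 0.0, 0.0]
contact_force: [0.0, 0.1, 0.3]
opening: 0.312
```

```bash
python3 -c "
from h import *
plan((431.5,310,120,91.6),(637,49.5,120,-.6))"
```

```text
t 9.30 pos [432.1 309.2   4.4] phi 91.6 open 27mm F [0.  0.1 0.3]
  x 0.0004 y -0.0002 z -0.0482 wx 0.0001 wy -0.0000 wz -0.0000
  x 0.0003 y -0.0002 z -0.0482 wx 0.0001 wy -0.0001 wz -0.0001
  x 0.0003 y -0.0003 z -0.0481 wx 0.0001 wy 0.0000 wz -0.0000
  --
  x -0.0302 y 0.0225 z 0.0000 wx 0.0000 wy -0.0000 wz 0.0466
  x -0.0267 y 0.0267 z 0.0000 wx 0.0000 wy -0.0000 wz 0.0465
  x -0.0224 y 0.0303 z 0.0000 wx 0.0000 wy -0.0000 wz 0.0466
  x -0.0178 y 0.0332 z 0.0000 wx 0.0000 wy -0.0000 wz 0.0465
  x -0.0128 y 0.0355 z 0.0000 wx 0.0000 wy -0.0000 wz 0.0466
  x -0.0074 y 0.0370 z 0.0000 wx 0.0000 wy -0.0000 wz 0.0466
  x -0.0020 y 0.0376 z 0.0000 wx 0.0000 wy -0.0000 wz 0.0465
  x 0.0035 y 0.0376 z 0.0000 wx 0.0000 wy -0.0000 wz 0.0466
  x 0.0089 y 0.0366 z 0.0000 wx 0.0000 wy -0.0000 wz 0.0466
  x 0.0142 y 0.0349 z 0.0000 wx 0.0000 wy -0.0000 wz 0.0465
  x 0.0192 y 0.0325 z 0.0000 wx 0.0000 wy -0.0000 wz 0.0466
  --
```

{"method": "apply_moves", "body": {"series": [{"x":0,"y":0,"z":-0.048,"wx":0,"wy":0,"wz":0,"fingers":-1},{"x":0,"y":0,"z":-0.048,"wx":0,"wy":0,"wz":0,"fingers":-1},{"x":0,"y":0,"z":-0.048,"wx":0,"wy":0,"wz":0,"fingers":-1},{"x":-0.03,"y":0.0225,"z":0,"wx":0,"wy":0,"wz":0.0465,"fingers":-1},{"x":-0.0265,"y":0.0265,"z":0,"wx":0,"wy":0,"wz":0.0465,"fingers":-1},{"x":-0.0225,"y":0.03,"z":0,"wx":0,"wy":0,"wz":0.0465,"fingers":-1},{"x":-0.018,"y":0.033,"z":0,"wx":0,"wy":0,"wz":0.0465,"fingers":-1},{"x":-0.013,"y":0.0355,"z":0,"wx":0,"wy":0,"wz":0.0465,"fingers":-1}]}}

```text
clock: 10.3
tool_pos: [0.5243, 0.1897, 0.1235]
eef_rot: [0.911, 0.413, 0.0, -0.001]
contact_force: [-0.5, -0.5, -0.8]
opening: 0.314
```

```bash
python3 -c "
from h import *
plan((637,49.5,110,-.6))"
```

```text
t 10.30 pos [524.3 189.7 123.5] phi 48.8 open 28mm F [-0.5 -0.5 -0.8]
  x -0.0065 y 0.0369 z 0.0027 wx -0.0001 wy -0.0000 wz 0.0457
  x -0.0012 y 0.0375 z 0.0028 wx -0.0001 wy -0.0000 wz 0.0458
  x 0.0042 y 0.0372 z 0.0027 wx -0.0002 wy -0.0000 wz 0.0457
  x 0.0095 y 0.0363 z 0.0028 wx -0.0001 wy -0.0001 wz 0.0458
  x 0.0146 y 0.0345 z 0.0028 wx -0.0001 wy 0.0000 wz 0.0457
  x 0.0194 y 0.0321 z 0.0028 wx -0.0001 wy 0.0000 wz 0.0458
  --
```

Also peeking at the placed slat on the way, with the wrist and top cameras.

{"method": "apply_moves", "body": {"series": [{"x":-0.0065,"y":0.037,"z":0.003,"wx":0,"wy":0,"wz":0.0455,"fingers":-1},{"x":-0.001,"y":0.0375,"z":0.003,"wx":0,"wy":0,"wz":0.0455,"fingers":-1},{"x":0.004,"y":0.037,"z":0.003,"wx":0,"wy":0,"wz":0.0455,"fingers":-1},{"x":0.0095,"y":0.036,"z":0.003,"wx":0,"wy":0,"wz":0.0455,"fingers":-1},{"x":0.0145,"y":0.034,"z":0.003,"wx":0,"wy":0,"wz":0.0455,"fingers":-1},{"x":0.019,"y":0.03,"z":0.003,"wx":0,"wy":0,"wz":0.0455,"fingers":-1},{"x":0,"y":0,"z":0,"wx":0,"wy":0,"wz":0,"fingers":-1},{"x":0,"y":0,"z":0,"wx":0,"wy":0,"wz":0,"fingers":-1}]}}

```text
clock: 11.3
tool_pos: [0.6362, 0.0439, 0.1073]
eef_rot: [1.0, -0.017, -0.002, -0.001]
contact_force: [1.0, -0.1, -0.2]
opening: 0.318
```

```bash
python3 look.py w5 0.048; python3 -c "
from h import *
z=np.load('pics/w5.npz');m=camera_model('wrist');P=cloud(m,z['d']);Z=P[...,2]
for lo,hi in((.028,.040),(.041,.053),(.1,.13)):
    k=(Z>lo)&(Z<hi); n,l,st,ce=cv2.connectedComponentsWithStats(k.astype(np.uint8))
    for i in range(1,n):
        if st[i,4]>150: print(lo,st[i],rect(P[l==i][:,:2]),np.median(Z[l==i]).round(4))
plan((637,49.5,70,-.6),(637,49.5,39,-.6,20))"
```

```text
[630.6 -94.4  40.3  38.7  -1.9] [254. 363.]
[635.3  39.8 163.1  41.5  88.1] [253. 204.]
[556.4  63.4 133.6  27.7  89.3] [137. 180.]
[ 7.744e+02  1.176e+02  5.300e+01  2.180e+01 -2.000e-01] [470.  97.]
0.028 [ 78  62 167   6 256] [578.3 144.2 109.2   0.6  -0.9] 0.0344
0.028 [ 148   89   74  186 2852] [591.2  58.5 141.2  45.7  89.2] 0.0332
0.028 [323 207  45  52 392] [695.9  26.3  47.2  22.8  51.7] 0.0342
0.028 [278 360  37  22 605] [ 668.3 -119.2   33.    12.9   -0.8] 0.0319
0.028 [193 370  37  13 413] [ 5.904e+02 -1.235e+02  3.360e+01  3.400e+00  3.000e-01] 0.0342
0.041 [  63   35  244   32 5953] [596.9 151.  149.6  14.3  -0.6] 0.043
0.041 [ 103   89   68  186 7865] [555.6  61.6 136.9  28.8  89.2] 0.0469
0.041 [327 213  47  54 467] [696.1  26.1  47.7  23.4  51.3] 0.0472
0.1 [  190    99   128   215 14353] [636.6  68.  109.6  57.8  88.1] 0.116
0.1 [ 229  346   50   37 1786] [633.5 -21.7  28.6  28.1  88.2] 0.1158
t 11.35 pos [636.2  43.5 107.2] phi -2.0 open 28mm F [-0.5 -0.1 -1.1]
  x 0.0009 y -0.0075 z 0.0466 wx -0.0002 wy 0.0013 wz -0.0078
  --
  x -0.0000 y 0.0000 z 0.0194 wx 0.0000 wy -0.0000 wz 0.0000
  x -0.0000 y 0.0000 z 0.0193 wx 0.0000 wy -0.0000 wz 0.0000
  --
```

View pics/w5.png

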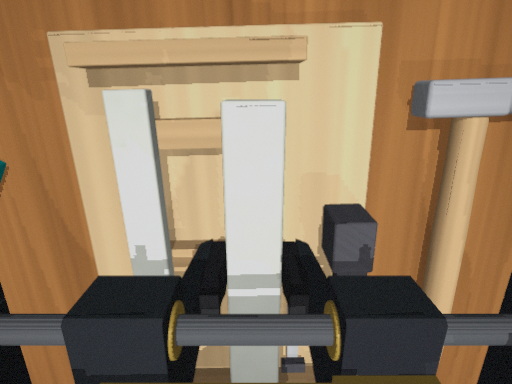

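Placed slat (135,180) sits at (556, 50) mm, yaw −0.7°: good. The second is held, at (254,190).

{"method": "apply_moves", "body": {"series": [{"x":0.001,"y":-0.009,"z":0.025,"wx":0,"wy":0.001,"wz":-0.007,"fingers":-1},{"x":0,"y":0,"z":0.02,"wx":0,"wy":0,"wz":0,"fingers":-1},{"x":0,"y":0,"z":0.016,"wx":0,"wy":0,"wz":0,"fingers":-1},{"x":0,"y":0,"z":0.012,"wx":0,"wy":0,"wz":0,"fingers":-1},{"x":0,"y":0,"z":0,"wx":0,"wy":0,"wz":0,"fingers":-1}]}}

```text
clock: 11.98
tool_pos: [0.6346, 0.0546, 0.0435]
eef_rot: [1.0, -0.002, -0.002, -0.001]
contact_force: [0.4, -0.6, -0.6]
opening: 0.314
```

```bash
python3 -c "
from h import *
plan((637,50,38,-.6,20))"
```

```text
t 11.97 pos [634.6  54.6  43.5] phi -0.3 open 28mm F [ 0.4 -0.6 -0.6]
  x 0.0031 y 0.0057 z 0.0068 wx -0.0006 wy 0.0015 wz 0.0018
  --
```

{"method": "apply_moves", "body": {"series": [{"x":0.004,"y":0.0075,"z":0.003,"wx":0,"wy":0.001,"wz":0.0015,"fingers":-1},{"x":0,"y":0,"z":0.004,"wx":0,"wy":0,"wz":0,"fingers":-1},{"x":0,"y":0,"z":0,"wx":0,"wy":0,"wz":0,"fingers":-1}]}}

```text
clock: 12.35
tool_pos: [0.6392, 0.0473, 0.0387]
eef_rot: [1.0, -0.006, 0.001, -0.001]
contact_force: [-0.1, 0.3, -0.7]
opening: 0.315
```

```bash
python3 -c "
from h import *
plan((637,50,38,-.6,20))"
```

```text
t 12.35 pos [639.2  47.3  38.7] phi -0.6 open 28mm F [-0.1  0.3 -0.7]
  x -0.0028 y -0.0033 z 0.0009 wx -0.0005 wy -0.0005 wz -0.0002
  --
```

{"method": "apply_moves", "body": {"series": [{"x":-0.003,"y":-0.004,"z":0.001,"wx":0,"wy":0,"wz":0,"fingers":-1},{"x":0,"y":0,"z":0.001,"wx":0,"wy":0,"wz":0,"fingers":-1},{"x":0,"y":0,"z":0,"wx":0,"wy":0,"wz":0,"fingers":-0.1},{"x":0,"y":0,"z":0,"wx":0,"wy":0,"wz":0,"fingers":-0.1},{"x":0,"y":0,"z":0,"wx":0,"wy":0,"wz":0,"fingers":-0.1},{"x":0,"y":0,"z":-0.03,"wx":0,"wy":0,"wz":0,"fingers":-0.1},{"x":0,"y":0,"z":-0.06,"wx":0,"wy":0,"wz":0,"fingers":0}]}}

```text
clock: 13.22
tool_pos: [0.6339, 0.0511, 0.1076]
eef_rot: [1.0, -0.005, -0.003, -0.001]
contact_force: [0.4, 0.2, -0.2]
opening: 0.498
```

```bash
python3 -c "
from h import *
plan((484,423,150,84.4))"
```

```text
t 13.22 pos [633.9  51.1 107.6] phi -0.6 open 44mm F [ 0.4  0.2 -0.2]
  x -0.0192 y -0.0463 z -0.0051 wx -0.0002 wy 0.0001 wz -0.0472
  x -0.0122 y -0.0486 z -0.0052 wx -0.0001 wy 0.0001 wz -0.0472
  x -0.0048 y -0.0499 z -0.0052 wx -0.0002 wy 0.0002 wz -0.0472
  x 0.0026 y -0.0501 z -0.0052 wx -0.0002 wy 0.0001 wz -0.0472
  x 0.0100 y -0.0491 z -0.0053 wx -0.0001 wy 0.0001 wz -0.0472
  x 0.0171 y -0.0472 z -0.0053 wx -0.0002 wy 0.0001 wz -0.0472
  x 0.0238 y -0.0440 z -0.0052 wx -0.0002 wy 0.0002 wz -0.0472
  x 0.0302 y -0.0401 z -0.0053 wx -0.0001 wy 0.0001 wz -0.0472
  x 0.0357 y -0.0351 z -0.0053 wx -0.0002 wy 0.0001 wz -0.0472
  x 0.0405 y -0.0295 z -0.0053 wx -0.0001 wy 0.0001 wz -0.0472
  --
```

{"method": "apply_moves", "body": {"series": [{"x":-0.019,"y":-0.0465,"z":-0.005,"wx":0,"wy":0,"wz":-0.047,"fingers":0.4},{"x":-0.012,"y":-0.0485,"z":-0.005,"wx":0,"wy":0,"wz":-0.047,"fingers":0.4},{"x":-0.005,"y":-0.05,"z":-0.005,"wx":0,"wy":0,"wz":-0.047,"fingers":0.4},{"x":0.0025,"y":-0.05,"z":-0.005,"wx":0,"wy":0,"wz":-0.047,"fingers":0.4},{"x":0.01,"y":-0.049,"z":-0.005,"wx":0,"wy":0,"wz":-0.047,"fingers":0.4},{"x":0.017,"y":-0.047,"z":-0.005,"wx":0,"wy":0,"wz":-0.047,"fingers":0.4},{"x":0.024,"y":-0.044,"z":-0.005,"wx":0,"wy":0,"wz":-0.047,"fingers":0.4}]}}

```text
clock: 14.1
tool_pos: [0.529, 0.3134, 0.1395]
eef_rot: [0.866, 0.5, 0.001, 0.001]
contact_force: [1.3, 0.8, 0.4]
opening: 0.697
```

```bash
cat > topcheck.py <<'E'
from h import *
m=camera_model("top");p,d=snapshot("top");np.save("pics/topc.npy",p);cv2.imwrite("pics/topc.png",p[:,:,::-1])
for z in(.048,.062):
  for r,c in slats("t",p,m,z):
    if 200<c[0]<340 and 120<c[1]<230: print(z,r,c)
P=cloud(m,d);v,u=np.indices(d.shape);Z=P[...,2]
for lo,hi in((.041,.053),(.056,.07)):
    k=(u>215)&(u<335)&(v>130)&(v<215)&(Z>lo)&(Z<hi); n,l,st,ce=cv2.connectedComponentsWithStats(k.astype(np.uint8))
    for i in range(1,n):
        if st[i,4]>60: print(lo,st[i,4],rect(P[l==i][:,:2]),np.median(Z[l==i]).round(4))
E
python3 topcheck.py; python3 -c "
from h import *
plan((484,423,140,84.4))"
```

```text
0.048 [553.2   5.3  63.5  28.7 -88.6] [272. 187.]
0.048 [635.7  37.1 131.9  29.3 -88.6] [265. 164.]
0.048 [794.5 115.1  83.8  21.9   1.7] [243. 121.]
0.062 [550.5   5.6  62.9  28.4 -88.6] [272. 187.]
0.062 [632.2  37.1 130.6  29.  -88.6] [265. 164.]
0.062 [789.5 114.3  83.   21.6   1.7] [243. 121.]
0.041 251 [635.7  37.2 132.8  28.9  88.7] 0.0474
0.041 64 [ 550.7 -127.3   67.2   11.6    0.6] 0.0452
0.041 135 [554.2   3.6  60.2  29.5 -89.7] 0.0478
0.056 154 [704.3 -16.6 107.2  29.5 -89.1] 0.059
t 14.15 pos [525.2 321.5 140.8] phi 60.7 open 61mm F [-2.   4.5  1.9]
  x 0.0285 y -0.0356 z 0.0006 wx -0.0001 wy -0.0009 wz -0.0438
  x 0.0331 y -0.0314 z 0.0006 wx -0.0000 wy -0.0008 wz -0.0438
  x 0.0371 y -0.0266 z 0.0004 wx -0.0001 wy -0.0009 wz -0.0438
  --
```

{"method": "apply_moves", "body": {"series": [{"x":0.028,"y":-0.035,"z":0,"wx":0,"wy":0,"wz":-0.0435,"fingers":0.4},{"x":0.032,"y":-0.031,"z":0,"wx":0,"wy":0,"wz":-0.0435,"fingers":0.4},{"x":0.035,"y":-0.025,"z":0,"wx":0,"wy":0,"wz":-0.043,"fingers":0.4},{"x":0,"y":0,"z":0,"wx":0,"wy":0,"wz":0,"fingers":0.4},{"x":0,"y":0,"z":0,"wx":0,"wy":0,"wz":0,"fingers":0.4}]}}

```text
clock: 14.78
tool_pos: [0.4839, 0.4209, 0.1403]
eef_rot: [0.74, 0.673, 0.003, -0.002]
contact_force: [0.2, 0.4, -0.4]
opening: 0.7
```

```bash
python3 look.py w6; python3 topcheck.py; python3 -c "
from h import *
plan((484,423,30,84.4),(484,423,4,84.4))"
```

```text
[547.1 569.8 105.4  41.6  11.3] [413. 229.]
[484.8 422.8 119.3  28.1  -5.7] [256. 182.]
0.048 [553.2  52.6 158.7  30.3  89.4] [259. 187.]
0.048 [635.4  49.5 156.8  29.3 -88.6] [260. 164.]
0.048 [794.5 115.1  83.8  21.9   1.7] [243. 121.]
0.062 [550.5  52.5 157.2  30.   89.4] [259. 187.]
0.062 [631.9  49.5 155.2  29.  -88.6] [260. 164.]
0.062 [789.5 114.3  83.   21.6   1.7] [243. 121.]
0.041 107 [ 6.090e+02  1.512e+02  1.236e+02  1.410e+01 -4.000e-01] 0.0444
0.041 334 [636.   49.6 157.2  29.7 -89.9] 0.0477
0.041 64 [ 5.474e+02 -1.274e+02  6.060e+01  1.130e+01  4.000e-01] 0.0449
0.041 343 [554.5  51.2 156.   29.6  89.6] 0.048
0.056 154 [701.5 -16.4 107.9  29.8  86.3] 0.059
t 14.88 pos [483.8 421.1 140.6] phi 84.6 open 62mm F [-0.5 -0.3 -0.1]
  x 0.0005 y -0.0000 z 0.0461 wx 0.0001 wy -0.0007 wz 0.0004
  x 0.0005 y -0.0000 z 0.0461 wx 0.0001 wy -0.0007 wz 0.0004
  x 0.0007 y -0.0000 z 0.0460 wx 0.0000 wy -0.0008 wz 0.0004
  --
  x 0.0000 y -0.0000 z 0.0325 wx 0.0000 wy 0.0000 wz 0.0000
  --
```

{"method": "apply_moves", "body": {"series": [{"x":0.001,"y":0,"z":0.046,"wx":0,"wy":-0.001,"wz":0,"fingers":0.4},{"x":0.001,"y":0,"z":0.046,"wx":0,"wy":-0.001,"wz":0,"fingers":0.4},{"x":0,"y":0,"z":0.04,"wx":0,"wy":0,"wz":0,"fingers":0.4},{"x":0,"y":0,"z":0.015,"wx":0,"wy":0,"wz":0,"fingers":0.4},{"x":0,"y":0,"z":0,"wx":0,"wy":0,"wz":0,"fingers":0.4}]}}

```text
clock: 15.5
tool_pos: [0.4902, 0.4176, 0.0213]
eef_rot: [0.744, 0.668, 0.002, 0.003]
contact_force: [1.0, 0.3, 0.7]
opening: 0.702
```

```bash
python3 -c "
from h import *
plan((484.8,422.8,4,84.3))"
```

```text
t 15.50 pos [490.2 417.6  21.3] phi 83.9 open 62mm F [1.  0.3 0.7]
  x 0.0057 y -0.0076 z 0.0216 wx 0.0020 wy 0.0003 wz -0.0022
  --
```

{"method": "apply_moves", "body": {"series": [{"x":0.0065,"y":-0.008,"z":0.013,"wx":0.002,"wy":0,"wz":-0.002,"fingers":0.4},{"x":0,"y":-0.001,"z":0.009,"wx":0,"wy":0,"wz":0,"fingers":0.4},{"x":0,"y":0,"z":0.002,"wx":0,"wy":0,"wz":0,"fingers":0.4},{"x":0,"y":0,"z":0,"wx":0,"wy":0,"wz":0,"fingers":-1},{"x":0,"y":0,"z":0,"wx":0,"wy":0,"wz":0,"fingers":-1},{"x":0,"y":0,"z":0,"wx":0,"wy":0,"wz":0,"fingers":-1},{"x":0,"y":0,"z":0,"wx":0,"wy":0,"wz":0,"fingers":-1}]}}

```text
clock: 16.38
tool_pos: [0.485, 0.4257, 0.0046]
eef_rot: [0.742, 0.671, 0.002, -0.0]
contact_force: [-0.5, 0.0, -0.8]
opening: 0.316
```

```bash
python3 -c "
from h import *
plan((485,422.8,130,84.3),(596,99.5,130,89.4))"
```

```text
t 16.38 pos [485.  425.7   4.6] phi 84.2 open 28mm F [-0.5  0.  -0.8]
  x -0.0010 y 0.0003 z -0.0523 wx 0.0003 wy -0.0004 wz -0.0001
  x -0.0011 y 0.0002 z -0.0522 wx 0.0003 wy -0.0004 wz -0.0002
  x -0.0011 y 0.0002 z -0.0523 wx 0.0003 wy -0.0004 wz -0.0001
  --
  x -0.0555 y 0.0255 z 0.0000 wx 0.0000 wy -0.0000 wz -0.0041
  x -0.0558 y 0.0247 z 0.0000 wx 0.0000 wy -0.0000 wz -0.0040
  x -0.0561 y 0.0241 z 0.0000 wx 0.0000 wy -0.0000 wz -0.0041
  x -0.0564 y 0.0233 z 0.0000 wx 0.0000 wy -0.0000 wz -0.0040
  x -0.0567 y 0.0226 z 0.0000 wx 0.0000 wy -0.0000 wz -0.0041
  x -0.0570 y 0.0219 z 0.0000 wx 0.0000 wy -0.0000 wz -0.0040
  x -0.0573 y 0.0211 z 0.0000 wx 0.0000 wy -0.0000 wz -0.0041
  --
```

{"method": "apply_moves", "body": {"series": [{"x":0,"y":0,"z":-0.052,"wx":0,"wy":0,"wz":0,"fingers":-1},{"x":0,"y":0,"z":-0.052,"wx":0,"wy":0,"wz":0,"fingers":-1},{"x":0,"y":0,"z":-0.052,"wx":0.001,"wy":-0.001,"wz":0,"fingers":-1},{"x":-0.0555,"y":0.0255,"z":0,"wx":0,"wy":0,"wz":-0.004,"fingers":-1},{"x":-0.056,"y":0.0245,"z":0,"wx":0,"wy":0,"wz":-0.004,"fingers":-1},{"x":-0.056,"y":0.024,"z":0,"wx":0,"wy":0,"wz":-0.004,"fingers":-1},{"x":-0.0565,"y":0.0235,"z":0,"wx":0,"wy":0,"wz":-0.004,"fingers":-1}]}}

```text
clock: 17.25
tool_pos: [0.5477, 0.2414, 0.1337]
eef_rot: [0.721, 0.693, 0.002, -0.002]
contact_force: [-0.5, 0.9, -1.1]
opening: 0.314
```

```bash
python3 -c "
from h import *
plan((595.5,99.5,110,89.4))"
```

```text
t 17.25 pos [547.7 241.4 133.7] phi 87.7 open 28mm F [-0.5  0.9 -1.1]
  x -0.0438 y 0.0167 z 0.0072 wx 0.0000 wy -0.0004 wz -0.0023
  x -0.0438 y 0.0164 z 0.0072 wx 0.0001 wy -0.0004 wz -0.0024
  x -0.0440 y 0.0161 z 0.0073 wx -0.0000 wy -0.0004 wz -0.0023
  x -0.0441 y 0.0157 z 0.0074 wx 0.0000 wy -0.0004 wz -0.0024
  --
```

{"method": "apply_moves", "body": {"series": [{"x":-0.0435,"y":0.0165,"z":0.007,"wx":0,"wy":0,"wz":-0.0023,"fingers":-1},{"x":-0.0435,"y":0.0165,"z":0.007,"wx":0,"wy":0,"wz":-0.0023,"fingers":-1},{"x":-0.043,"y":0.016,"z":0.007,"wx":0,"wy":0,"wz":-0.0023,"fingers":-1},{"x":-0.035,"y":0.013,"z":0.007,"wx":0,"wy":0,"wz":-0.002,"fingers":-1},{"x":0,"y":0,"z":0,"wx":0,"wy":0,"wz":0,"fingers":-1},{"x":0,"y":0,"z":0,"wx":0,"wy":0,"wz":0,"fingers":-1}]}}

```text
clock: 18.0
tool_pos: [0.5957, 0.0978, 0.11]
eef_rot: [0.714, 0.7, 0.001, -0.0]
contact_force: [-0.3, -0.1, 0.5]
opening: 0.318
```

```bash
cat > wc.py <<'E'
from h import *
m=camera_model('wrist');p,d=snapshot('wrist');cv2.imwrite('pics/wc.png',p[:,:,::-1]);P=cloud(m,d);Z=P[...,2];z0=get_state()["tool_pos"][2]
for lo,hi in((.041,.053),(.056,.067),(z0-.005,z0+.02)):
    k=(Z>lo)&(Z<hi); n,l,st,ce=cv2.connectedComponentsWithStats(k.astype(np.uint8))
    for i in range(1,n):
        if st[i,4]>400: print(round(lo,3),st[i],rect(P[l==i][:,:2]),np.median(Z[l==i]).round(4),P[l==i].max(0).round(3)[:2])
E
python3 wc.py;python3 -c "
from h import *
plan((595.5,99.5,52,89.4))"
```

```text
0.041 [ 314  104   31  174 3260] [587.8 150.9 131.9  14.6  -0.6] 0.0433 [0.654 0.159]
0.041 [  64  136  238   43 7627] [555.2  50.  159.8  28.3  89.3] 0.0472 [0.57 0.13]
0.041 [  87  243  113   37 3134] [634.9  12.2  85.3  27.5 -89.3] 0.0472 [0.649 0.055]
0.105 [  191   145   126   169 11018] [580.9  95.8  91.8  54.8  16.4] 0.1188 [0.625 0.126]
0.105 [229 346  50  13 642] [651.   95.7  28.   11.2  88.9] 0.1188 [0.657 0.11 ]
t 18.05 pos [595.7  97.5 109.9] phi 88.9 open 28mm F [-0.5  0.3 -1. ]
  x 0.0012 y -0.0002 z 0.0362 wx 0.0002 wy -0.0002 wz -0.0014
  x 0.0013 y -0.0001 z 0.0362 wx 0.0001 wy -0.0002 wz -0.0014
  --
```

{"method": "apply_moves", "body": {"series": [{"x":0.001,"y":0,"z":0.03,"wx":0,"wy":0,"wz":-0.0015,"fingers":-1},{"x":0.001,"y":0,"z":0.022,"wx":0,"wy":0,"wz":-0.0015,"fingers":-1},{"x":0,"y":0,"z":0.013,"wx":0,"wy":0,"wz":0,"fingers":-1},{"x":0,"y":0,"z":0,"wx":0,"wy":0,"wz":0,"fingers":-1}]}}

```text
clock: 18.55
tool_pos: [0.5955, 0.1048, 0.0577]
eef_rot: [0.708, 0.706, 0.003, -0.001]
contact_force: [-0.3, 0.1, -0.0]
opening: 0.315
```

```bash
python3 -c "
from h import *
plan((595.5,99.5,52.5,89.4))"
```

```text
t 18.55 pos [595.5 104.8  57.7] phi 89.8 open 28mm F [-0.3  0.1 -0. ]
  x -0.0067 y 0.0000 z 0.0064 wx 0.0010 wy -0.0015 wz 0.0024
  --
```

{"method": "apply_moves", "body": {"series": [{"x":-0.0085,"y":0,"z":0,"wx":0.001,"wy":-0.0015,"wz":0.002,"fingers":-1},{"x":0,"y":0,"z":0.004,"wx":0,"wy":0,"wz":0,"fingers":-1},{"x":0,"y":0,"z":0.003,"wx":0,"wy":0,"wz":0,"fingers":-1},{"x":0,"y":0,"z":0,"wx":0,"wy":0,"wz":0,"fingers":-1}]}}

```text
clock: 19.05
tool_pos: [0.5965, 0.0977, 0.0531]
eef_rot: [0.711, 0.703, 0.001, 0.001]
contact_force: [0.6, 0.2, -0.1]
opening: 0.311
```

```bash
python3 -c "
from h import *
plan((595.5,99.5,52.5,89.4))"
```

```text
t 19.05 pos [596.5  97.7  53.1] phi 89.4 open 27mm F [ 0.6  0.2 -0.1]
  x 0.0022 y -0.0012 z 0.0008 wx 0.0007 wy -0.0001 wz 0.0000
  --
```

{"method": "apply_moves", "body": {"series": [{"x":0.002,"y":-0.001,"z":0.001,"wx":0,"wy":0,"wz":0,"fingers":-1},{"x":0,"y":0,"z":0,"wx":0,"wy":0,"wz":0,"fingers":-0.1},{"x":0,"y":0,"z":0,"wx":0,"wy":0,"wz":0,"fingers":-0.1},{"x":0,"y":0,"z":0,"wx":0,"wy":0,"wz":0,"fingers":-0.1},{"x":0,"y":0,"z":-0.03,"wx":0,"wy":0,"wz":0,"fingers":-0.1},{"x":0,"y":0,"z":-0.06,"wx":0,"wy":0,"wz":0,"fingers":0},{"x":0,"y":0,"z":-0.03,"wx":0,"wy":0,"wz":0,"fingers":0}]}}

```text
clock: 19.92
tool_pos: [0.5947, 0.1001, 0.1528]
eef_rot: [0.71, 0.704, 0.0, -0.0]
contact_force: [0.2, -0.3, 0.1]
opening: 0.502
```

```bash
python3 -c "
from h import *
plan((535,-150,150,0),(478,-405,150,-94.7))"
```

```text
t 19.93 pos [594.7 100.1 152.8] phi 89.5 open 44mm F [ 0.2 -0.3  0.1]
  x -0.0313 y -0.0072 z 0.0003 wx -0.0000 wy -0.0000 wz 0.0497
  x -0.0321 y -0.0022 z 0.0003 wx -0.0000 wy -0.0001 wz 0.0497
  x -0.0320 y 0.0028 z 0.0004 wx -0.0000 wy 0.0000 wz 0.0498
  x -0.0312 y 0.0077 z 0.0003 wx -0.0001 wy 0.0000 wz 0.0497
  x -0.0296 y 0.0125 z 0.0004 wx 0.0000 wy -0.0000 wz 0.0497
  x -0.0273 y 0.0170 z 0.0003 wx 0.0000 wy -0.0001 wz 0.0497
  x -0.0244 y 0.0210 z 0.0003 wx -0.0000 wy 0.0000 wz 0.0497
  x -0.0207 y 0.0245 z 0.0004 wx -0.0000 wy -0.0000 wz 0.0497
  x -0.0167 y 0.0275 z 0.0003 wx -0.0000 wy -0.0000 wz 0.0498
  x -0.0123 y 0.0297 z 0.0004 wx -0.0001 wy -0.0001 wz 0.0497
  --
  x -0.0065 y 0.0290 z 0.0000 wx 0.0000 wy -0.0000 wz 0.0478
  x -0.0020 y 0.0296 z 0.0000 wx 0.0000 wy -0.0000 wz 0.0479
  x 0.0024 y 0.0296 z 0.0000 wx 0.0000 wy -0.0000 wz 0.0478
  x 0.0068 y 0.0289 z 0.0000 wx 0.0000 wy -0.0000 wz 0.0478
  x 0.0110 y 0.0276 z 0.0000 wx 0.0000 wy -0.0000 wz 0.0478
  x 0.0150 y 0.0256 z 0.0000 wx 0.0000 wy -0.0000 wz 0.0479
  x 0.0187 y 0.0230 z 0.0000 wx 0.0000 wy -0.0000 wz 0.0478
  x 0.0220 y 0.0200 z 0.0000 wx 0.0000 wy -0.0000 wz 0.0478
  x 0.0247 y 0.0165 z 0.0000 wx 0.0000 wy -0.0000 wz 0.0478
  x 0.0269 y 0.0126 z 0.0000 wx 0.0000 wy -0.0000 wz 0.0479
  x 0.0284 y 0.0084 z 0.0000 wx 0.0000 wy -0.0000 wz 0.0478
  --
```

Two calls in a row here; the waypoints are high and the area is clear.

{"method": "apply_moves", "body": {"series": [{"x":-0.0315,"y":-0.007,"z":0,"wx":0,"wy":0,"wz":0.05,"fingers":0.4},{"x":-0.032,"y":-0.002,"z":0,"wx":0,"wy":0,"wz":0.05,"fingers":0.4},{"x":-0.032,"y":0.003,"z":0,"wx":0,"wy":0,"wz":0.05,"fingers":0.4},{"x":-0.031,"y":0.0075,"z":0,"wx":0,"wy":0,"wz":0.05,"fingers":0.4},{"x":-0.0295,"y":0.0125,"z":0,"wx":0,"wy":0,"wz":0.05,"fingers":0.4},{"x":-0.0275,"y":0.017,"z":0,"wx":0,"wy":0,"wz":0.05,"fingers":0.4},{"x":-0.0245,"y":0.021,"z":0,"wx":0,"wy":0,"wz":0.05,"fingers":0.4},{"x":-0.0205,"y":0.0245,"z":0,"wx":0,"wy":0,"wz":0.05,"fingers":0.4}]}}

```text
clock: 20.92
tool_pos: [0.5472, -0.0974, 0.1684]
eef_rot: [0.991, 0.135, 0.011, -0.004]
contact_force: [0.4, 0.6, 0.4]
opening: 0.697
```

{"method": "apply_moves", "body": {"series": [{"x":-0.0165,"y":0.0275,"z":0,"wx":0,"wy":0,"wz":0.05,"fingers":0.4},{"x":-0.0125,"y":0.03,"z":0,"wx":0,"wy":0,"wz":0.05,"fingers":0.4},{"x":-0.0065,"y":0.029,"z":0,"wx":0,"wy":0,"wz":0.048,"fingers":0.4},{"x":-0.002,"y":0.0295,"z":0,"wx":0,"wy":0,"wz":0.048,"fingers":0.4},{"x":0.0025,"y":0.0295,"z":0,"wx":0,"wy":0,"wz":0.048,"fingers":0.4},{"x":0.007,"y":0.029,"z":0,"wx":0,"wy":0,"wz":0.048,"fingers":0.4},{"x":0.011,"y":0.0275,"z":0,"wx":0,"wy":0,"wz":0.048,"fingers":0.4}]}}

```text
clock: 21.8
tool_pos: [0.5027, -0.2622, 0.1771]
eef_rot: [0.916, -0.402, 0.014, -0.014]
contact_force: [0.1, -0.4, -0.0]
opening: 0.695
```

```bash
python3 topcheck.py; python3 -c "
from h import *
plan((478,-405.4,145,-94.7))"
```

```text
0.048 [596.2  50.7 158.7 123.2  87.9] [259. 175.]
0.048 [794.5 115.1  83.8  21.9   1.7] [243. 121.]
0.062 [593.1  50.7 157.1 122.   87.9] [259. 175.]
0.062 [789.5 114.3  83.   21.6   1.7] [243. 121.]
0.041 134 [ 5.962e+02  1.516e+02  1.500e+02  1.340e+01 -1.000e-01] 0.044
0.041 243 [636.3  26.5 111.2  29.6  89.8] 0.0476
0.041 66 [ 5.571e+02 -1.271e+02  7.940e+01  1.170e+01  2.000e-01] 0.0453
0.041 245 [554.5  28.2 110.1  29.3  89.7] 0.0477
0.056 153 [704.3 -16.5 107.1  29.3 -89.2] 0.0587
0.056 258 [596.5  98.9 119.1  28.   -0.8] 0.0621
t 21.85 pos [ 501.2 -266.6  177.2] phi -48.0 open 62mm F [-1.3 -3.  -0.3]
  x 0.0181 y 0.0232 z 0.0062 wx -0.0020 wy -0.0001 wz 0.0433
  x 0.0211 y 0.0204 z 0.0064 wx -0.0021 wy -0.0000 wz 0.0433
  x 0.0237 y 0.0174 z 0.0064 wx -0.0020 wy -0.0001 wz 0.0433
  x 0.0258 y 0.0140 z 0.0066 wx -0.0020 wy -0.0000 wz 0.0433
  x 0.0275 y 0.0102 z 0.0066 wx -0.0021 wy -0.0001 wz 0.0433
  x 0.0286 y 0.0065 z 0.0067 wx -0.0020 wy -0.0000 wz 0.0433
  --
```

Short slat is at (596.5, 99) on top, yaw −0.8°: good.

{"method": "apply_moves", "body": {"series": [{"x":0.018,"y":0.023,"z":0.0065,"wx":-0.002,"wy":0,"wz":0.0435,"fingers":0.4},{"x":0.021,"y":0.0205,"z":0.0065,"wx":-0.002,"wy":0,"wz":0.0435,"fingers":0.4},{"x":0.0235,"y":0.0175,"z":0.0065,"wx":-0.002,"wy":0,"wz":0.0435,"fingers":0.4},{"x":0.026,"y":0.014,"z":0.0065,"wx":-0.002,"wy":0,"wz":0.0435,"fingers":0.4},{"x":0.0275,"y":0.01,"z":0.0065,"wx":-0.002,"wy":0,"wz":0.0435,"fingers":0.4},{"x":0.026,"y":0.006,"z":0.0065,"wx":-0.002,"wy":0,"wz":0.042,"fingers":0.4},{"x":0,"y":0,"z":0,"wx":0,"wy":0,"wz":0,"fingers":0.4},{"x":0,"y":0,"z":0,"wx":0,"wy":0,"wz":0,"fingers":0.4}]}}

```text
clock: 22.85
tool_pos: [0.4849, -0.3971, 0.153]
eef_rot: [-0.679, 0.734, -0.002, 0.009]
contact_force: [-0.1, 0.5, -0.2]
opening: 0.699
```

```bash
python3 look.py w7; python3 -c "
from h import *
plan((478,-405.4,25,-94.7))"
```

```text
[ 477.9 -408.   118.1   28.    -4.6] [266. 186.]
[ 450.6 -511.4  200.4   28.8    1.9] [372. 197.]
[ 482.1 -588.4  217.    42.5   -6.1] [462. 145.]
t 22.90 pos [ 484.9 -397.2  153. ] phi -94.5 open 61mm F [ 0.2 -0.  -0.1]
  x 0.0042 y 0.0034 z 0.0532 wx -0.0016 wy 0.0010 wz 0.0003
  x 0.0040 y 0.0032 z 0.0533 wx -0.0017 wy 0.0011 wz 0.0003
  x 0.0038 y 0.0028 z 0.0533 wx -0.0016 wy 0.0010 wz 0.0003
  --
```

{"method": "apply_moves", "body": {"series": [{"x":0.005,"y":0.0033,"z":0.053,"wx":-0.0016,"wy":0.001,"wz":0,"fingers":0.4},{"x":0.005,"y":0.003,"z":0.053,"wx":-0.0016,"wy":0.001,"wz":0,"fingers":0.4},{"x":0.005,"y":0.003,"z":0.053,"wx":-0.0016,"wy":0.001,"wz":0,"fingers":0.4},{"x":0,"y":0,"z":0,"wx":0,"wy":0,"wz":0,"fingers":0.4},{"x":0,"y":0,"z":0,"wx":0,"wy":0,"wz":0,"fingers":0.4}]}}

```text
clock: 23.52
tool_pos: [0.4842, -0.4031, 0.0275]
eef_rot: [-0.684, 0.73, -0.003, 0.004]
contact_force: [-0.4, -0.9, 1.6]
opening: 0.703
```

```bash
python3 -c "
from h import *
plan((478,-407.5,4,-94.6))"
```

```text
t 23.52 pos [ 484.2 -403.1   27.5] phi -93.7 open 62mm F [-0.4 -0.9  1.6]
  x 0.0060 y 0.0077 z 0.0292 wx -0.0031 wy 0.0008 wz 0.0050
  --
```

{"method": "apply_moves", "body": {"series": [{"x":0.0065,"y":0.008,"z":0.017,"wx":-0.003,"wy":0.001,"wz":0.005,"fingers":0.4},{"x":0,"y":0.001,"z":0.011,"wx":0,"wy":0,"wz":0,"fingers":0.4},{"x":0,"y":0,"z":0.004,"wx":0,"wy":0,"wz":0,"fingers":0.4},{"x":0,"y":0,"z":0,"wx":0,"wy":0,"wz":0,"fingers":-1},{"x":0,"y":0,"z":0,"wx":0,"wy":0,"wz":0,"fingers":-1},{"x":0,"y":0,"z":0,"wx":0,"wy":0,"wz":0,"fingers":-1},{"x":0,"y":0,"z":0,"wx":0,"wy":0,"wz":0,"fingers":-1}]}}

```text
clock: 24.4
tool_pos: [0.4789, -0.4094, 0.0047]
eef_rot: [-0.678, 0.735, -0.004, 0.0]
contact_force: [0.6, -0.5, -0.8]
opening: 0.315
```

```bash
python3 -c "
from h import *
plan((478,-408,160,-94.6),(596,0,150,-90.6))"
```

```text
t 24.40 pos [ 478.9 -409.4    4.7] phi -94.6 open 28mm F [ 0.6 -0.5 -0.8]
  x -0.0002 y 0.0000 z -0.0485 wx -0.0005 wy -0.0003 wz 0.0000
  x -0.0003 y 0.0002 z -0.0486 wx -0.0004 wy -0.0004 wz 0.0000
  x -0.0003 y 0.0002 z -0.0485 wx -0.0005 wy -0.0003 wz 0.0000
  x -0.0004 y 0.0002 z -0.0486 wx -0.0005 wy -0.0003 wz 0.0000
  --
  x -0.0578 y -0.0118 z 0.0014 wx 0.0000 wy -0.0000 wz -0.0025
  x -0.0577 y -0.0122 z 0.0014 wx 0.0000 wy -0.0000 wz -0.0024
  x -0.0576 y -0.0127 z 0.0013 wx 0.0000 wy -0.0000 wz -0.0025
  x -0.0575 y -0.0132 z 0.0014 wx 0.0000 wy -0.0000 wz -0.0025
  x -0.0574 y -0.0135 z 0.0014 wx 0.0000 wy -0.0000 wz -0.0024
  x -0.0573 y -0.0141 z 0.0014 wx 0.0000 wy -0.0000 wz -0.0025
  x -0.0572 y -0.0144 z 0.0014 wx 0.0000 wy -0.0000 wz -0.0025
  x -0.0571 y -0.0149 z 0.0013 wx 0.0000 wy -0.0000 wz -0.0024
  x -0.0569 y -0.0154 z 0.0014 wx 0.0001 wy -0.0000 wz -0.0025
  --
```

{"method": "apply_moves", "body": {"series": [{"x":0,"y":0,"z":-0.05,"wx":0,"wy":0,"wz":0,"fingers":-1},{"x":0,"y":0,"z":-0.05,"wx":0,"wy":0,"wz":0,"fingers":-1},{"x":0,"y":0,"z":-0.05,"wx":0,"wy":0,"wz":0,"fingers":-1},{"x":0,"y":0,"z":-0.045,"wx":0,"wy":0,"wz":0,"fingers":-1},{"x":-0.058,"y":-0.012,"z":0,"wx":0,"wy":0,"wz":-0.0025,"fingers":-1},{"x":-0.0575,"y":-0.012,"z":0,"wx":0,"wy":0,"wz":-0.0025,"fingers":-1},{"x":-0.0575,"y":-0.0125,"z":0,"wx":0,"wy":0,"wz":-0.0025,"fingers":-1},{"x":-0.0575,"y":-0.013,"z":0,"wx":0,"wy":0,"wz":-0.0025,"fingers":-1}]}}

```text
clock: 25.4
tool_pos: [0.5303, -0.2286, 0.1655]
eef_rot: [-0.686, 0.727, -0.006, -0.0]
contact_force: [1.3, 0.0, -0.9]
opening: 0.314
```

```bash
python3 -c "
from h import *
plan((595.5,0,140,-90.6))"
```

```text
t 25.40 pos [ 530.3 -228.6  165.5] phi -93.3 open 28mm F [ 1.3  0.  -0.9]
  x -0.0580 y -0.0129 z 0.0060 wx -0.0005 wy -0.0005 wz -0.0030
  x -0.0579 y -0.0135 z 0.0061 wx -0.0004 wy -0.0006 wz -0.0030
  x -0.0578 y -0.0140 z 0.0061 wx -0.0005 wy -0.0005 wz -0.0031
  x -0.0576 y -0.0146 z 0.0063 wx -0.0005 wy -0.0005 wz -0.0030
  x -0.0575 y -0.0152 z 0.0062 wx -0.0004 wy -0.0005 wz -0.0030
  --
```

{"method": "apply_moves", "body": {"series": [{"x":-0.058,"y":-0.013,"z":0.003,"wx":-0.0005,"wy":-0.0005,"wz":-0.003,"fingers":-1},{"x":-0.058,"y":-0.0135,"z":0.003,"wx":-0.0005,"wy":-0.0005,"wz":-0.003,"fingers":-1},{"x":-0.058,"y":-0.014,"z":0.003,"wx":-0.0005,"wy":-0.0005,"wz":-0.003,"fingers":-1},{"x":-0.0575,"y":-0.0145,"z":0.006,"wx":-0.0005,"wy":-0.0005,"wz":-0.003,"fingers":-1},{"x":-0.05,"y":-0.014,"z":0.006,"wx":-0.0005,"wy":-0.0005,"wz":-0.003,"fingers":-1},{"x":0,"y":0,"z":0.02,"wx":0,"wy":0,"wz":0,"fingers":-1},{"x":0,"y":0,"z":0,"wx":0,"wy":0,"wz":0,"fingers":-1}]}}

```text
clock: 26.28
tool_pos: [0.5963, 0.0068, 0.1312]
eef_rot: [-0.706, 0.708, 0.0, 0.001]
contact_force: [-0.4, -0.1, -0.4]
opening: 0.314
```

```bash
python3 wc.py; python3 -c "
from h import *
plan((596,0,53,-90.6))"
```

```text
0.041 [ 401   77   56  204 2938] [ 605.4 -128.2  165.4   14.    -0.8] 0.044 [ 0.688 -0.121]
0.041 [  46  101   51  179 3300] [ 5.977e+02  1.505e+02  1.496e+02  1.530e+01 -5.000e-01] 0.043 [0.673 0.158]
0.041 [ 131  124  173  146 6312] [601.3  28.3 122.5 119.4 -86.5] 0.047 [0.657 0.093]
0.041 [ 87 130  19  38 528] [638.4 123.4  28.   11.7  -2.5] 0.0471 [0.652 0.129]
0.056 [ 203   21  173   52 6353] [705.  -16.1 109.4  29.9  88.8] 0.0572 [0.721 0.038]
0.056 [ 101  125   57  150 5881] [597.8  98.4 119.   29.   -0.6] 0.061 [0.657 0.113]
0.056 [418 183  35  55 508] [ 596.5 -122.8   40.9   12.3  -18. ] 0.0617 [ 0.615 -0.121]
0.127 [  191   146   127   168 11086] [610.    4.8  91.3  55.1 -17.8] 0.1396 [0.655 0.035]
0.127 [229 346  50  15 739] [540.2   6.3  28.   12.8  88.9] 0.1398 [0.547 0.02 ]
t 26.32 pos [597.1   7.2 132. ] phi -90.1 open 27mm F [ 0.6  0.4 -0.5]
  x 0.0047 y 0.0008 z 0.0494 wx -0.0005 wy 0.0004 wz 0.0014
  x 0.0046 y 0.0008 z 0.0493 wx -0.0004 wy 0.0005 wz 0.0013
  --
```

View pics/wc.png

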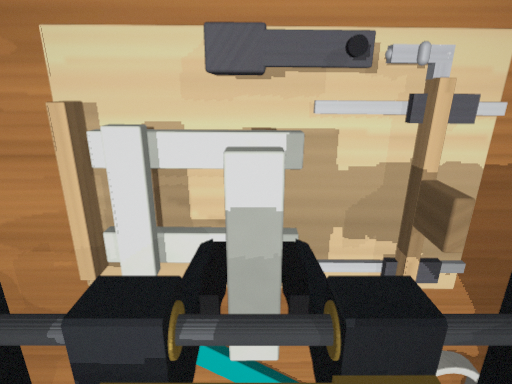

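Held slat at (254,250), placed short slat at (133,200), gate beam at (430,150) with the tab near (435,210). The catch body is at (237,48), with its arm reaching to the buffer at (358,45).

{"method": "apply_moves", "body": {"series": [{"x":0.0045,"y":0.001,"z":0.045,"wx":0,"wy":0,"wz":0.0014,"fingers":-1},{"x":0.0045,"y":0.001,"z":0.032,"wx":0,"wy":0,"wz":0.0014,"fingers":-1},{"x":0,"y":0,"z":0.013,"wx":0,"wy":0,"wz":0,"fingers":-1},{"x":0,"y":0,"z":0,"wx":0,"wy":0,"wz":0,"fingers":-1}]}}

```text
clock: 26.82
tool_pos: [0.5971, -0.0069, 0.061]
eef_rot: [-0.7, 0.714, -0.003, 0.003]
contact_force: [-0.3, -0.1, -0.2]
opening: 0.313
```

```bash
python3 -c "
from h import *
plan((596,0,53,-90.6))"
```

```text
t 26.82 pos [597.1  -6.9  61. ] phi -91.1 open 28mm F [-0.3 -0.1 -0.2]
  x -0.0086 y 0.0016 z 0.0100 wx -0.0024 wy -0.0001 wz -0.0029
  --
```

{"method": "apply_moves", "body": {"series": [{"x":-0.0095,"y":0.0015,"z":0.003,"wx":-0.0024,"wy":0,"wz":-0.0025,"fingers":-1},{"x":0,"y":0,"z":0.005,"wx":0,"wy":0,"wz":0,"fingers":-1},{"x":0,"y":0,"z":0.002,"wx":0,"wy":0,"wz":0,"fingers":-1},{"x":0,"y":0,"z":0,"wx":0,"wy":0,"wz":0,"fingers":-1}]}}

```text
clock: 27.32
tool_pos: [0.5979, 0.0015, 0.0551]
eef_rot: [-0.703, 0.711, -0.001, 0.002]
contact_force: [0.8, 0.0, -0.5]
opening: 0.313
```

```bash
python3 -c "
from h import *
plan((596,0,53,-90.6))"
```

```text
t 27.32 pos [597.9   1.5  55.1] phi -90.6 open 28mm F [ 0.8  0.  -0.5]
  x 0.0019 y 0.0023 z 0.0027 wx -0.0013 wy 0.0001 wz -0.0001
  --
```

{"method": "apply_moves", "body": {"series": [{"x":0.0015,"y":0.002,"z":0.003,"wx":-0.001,"wy":0,"wz":0,"fingers":-1},{"x":0,"y":0,"z":0.001,"wx":0,"wy":0,"wz":0,"fingers":-1},{"x":0,"y":0,"z":0,"wx":0,"wy":0,"wz":0,"fingers":-0.1},{"x":0,"y":0,"z":0,"wx":0,"wy":0,"wz":0,"fingers":-0.1},{"x":0,"y":0,"z":0,"wx":0,"wy":0,"wz":0,"fingers":-0.1},{"x":0,"y":0,"z":-0.03,"wx":0,"wy":0,"wz":0,"fingers":-0.1},{"x":0,"y":0,"z":-0.06,"wx":0,"wy":0,"wz":0,"fingers":-0.1},{"x":0,"y":0,"z":-0.05,"wx":0,"wy":0,"wz":0,"fingers":-0.1}]}}

```text
clock: 28.32
tool_pos: [0.5937, -0.0002, 0.1636]
eef_rot: [-0.703, 0.711, 0.002, -0.003]
contact_force: [1.0, 0.7, 0.0]
opening: 0.452
```

```bash
python3 -c "
from h import *
plan((596,-185,150,0))"
```

```text
t 28.32 pos [ 5.937e+02 -2.000e-01  1.636e+02] phi -90.6 open 40mm F [1.  0.7 0. ]
  x 0.0210 y -0.0005 z 0.0016 wx 0.0002 wy 0.0001 wz -0.0458
  x 0.0208 y 0.0025 z 0.0015 wx 0.0001 wy 0.0002 wz -0.0458
  x 0.0203 y 0.0055 z 0.0016 wx 0.0002 wy 0.0001 wz -0.0457
  x 0.0193 y 0.0083 z 0.0015 wx 0.0002 wy 0.0002 wz -0.0458
  x 0.0179 y 0.0110 z 0.0016 wx 0.0001 wy 0.0001 wz -0.0458
  x 0.0161 y 0.0135 z 0.0016 wx 0.0002 wy 0.0002 wz -0.0458
  x 0.0141 y 0.0156 z 0.0016 wx 0.0002 wy 0.0002 wz -0.0458
  x 0.0116 y 0.0175 z 0.0016 wx 0.0002 wy 0.0001 wz -0.0457
  x 0.0090 y 0.0189 z 0.0015 wx 0.0001 wy 0.0001 wz -0.0458
  x 0.0063 y 0.0201 z 0.0016 wx 0.0002 wy 0.0002 wz -0.0458
  x 0.0032 y 0.0207 z 0.0015 wx 0.0002 wy 0.0001 wz -0.0458
  --
```

{"method": "apply_moves", "body": {"series": [{"x":0.021,"y":0,"z":0.0015,"wx":0,"wy":0,"wz":-0.046,"fingers":-1},{"x":0.021,"y":0.0025,"z":0.0015,"wx":0,"wy":0,"wz":-0.046,"fingers":-1},{"x":0.02,"y":0.0055,"z":0.0015,"wx":0,"wy":0,"wz":-0.046,"fingers":-1},{"x":0.0195,"y":0.0085,"z":0.0015,"wx":0,"wy":0,"wz":-0.046,"fingers":-1},{"x":0.018,"y":0.011,"z":0.0015,"wx":0,"wy":0,"wz":-0.046,"fingers":-1},{"x":0.016,"y":0.0135,"z":0.0015,"wx":0,"wy":0,"wz":-0.046,"fingers":-1},{"x":0.014,"y":0.0155,"z":0.0015,"wx":0,"wy":0,"wz":-0.046,"fingers":-1},{"x":0.0115,"y":0.0175,"z":0.0015,"wx":0,"wy":0,"wz":-0.046,"fingers":-1}]}}

```text
clock: 29.32
tool_pos: [0.5994, -0.137, 0.1573]
eef_rot: [0.982, -0.191, -0.0, 0.0]
contact_force: [0.3, 0.3, -0.3]
opening: 0.007
```

{"method": "apply_moves", "body": {"series": [{"x":0.009,"y":0.019,"z":0.0015,"wx":0,"wy":0,"wz":-0.046,"fingers":-1},{"x":0.006,"y":0.02,"z":0.0015,"wx":0,"wy":0,"wz":-0.046,"fingers":-1},{"x":0.003,"y":0.02,"z":0.0015,"wx":0,"wy":0,"wz":-0.046,"fingers":-1},{"x":0,"y":0,"z":0,"wx":0,"wy":0,"wz":0,"fingers":-1}]}}

```text
clock: 29.82
tool_pos: [0.601, -0.1912, 0.1526]
eef_rot: [1.0, 0.029, -0.001, 0.001]
contact_force: [0.5, 0.1, 0.1]
opening: 0.007
```

```bash
python3 topcheck.py; python3 -c "
from h import *
m=camera_model('side');p,d=snapshot('side');P=cloud(m,d);x,y,Z=P[...,0],P[...,1],P[...,2]
k=(Z>.07)&(Z<.097)&(abs(x-.595)<.05)&(y>-.15)&(y<-.1);print('tab',k.sum(),P[k].min(0),P[k].max(0),np.median(P[k],0))
plan((596,-180,60,0))"
```

```text
0.048 [596.7  51.1 158.7 123.4  88.4] [259. 175.]
0.048 [794.5 115.1  83.8  21.9   1.7] [243. 121.]
0.062 [593.6  51.1 157.1 122.2  88.4] [259. 175.]
0.062 [789.5 114.3  83.   21.6   1.7] [243. 121.]
0.041 144 [596.1 151.5 149.6  14.3  -0.6] 0.0444
0.041 146 [636.6  47.8  67.9  30.3 -88.9] 0.0466
0.041 67 [ 555.9 -127.3   78.1   11.7    0.7] 0.0463
0.041 150 [554.   49.3  67.1  27.  -88.6] 0.048
0.056 151 [705.7 -16.5 107.1  27.6 -88.6] 0.0591
0.056 251 [596.9  98.8 119.4  28.1  -0.9] 0.0618
0.056 259 [ 5.927e+02  5.000e-01  1.188e+02  2.800e+01 -1.400e+00] 0.062
tab 78 [ 0.57252636 -0.13369318  0.0701079 ] [ 0.61289788 -0.1143096   0.09288487] [ 0.59184782 -0.12135735  0.08299989]
t 29.93 pos [ 601.5 -188.5  153. ] phi 3.4 open 0mm F [0.  0.2 1.4]
  x -0.0030 y -0.0056 z 0.0581 wx 0.0001 wy 0.0003 wz 0.0095
  x -0.0032 y -0.0054 z 0.0581 wx 0.0001 wy 0.0003 wz 0.0095
  --
```

Tower complete: longs at x 554 and 636, shorts at y 0.5 and 98.8, all flat. Now lowering behind the gate tab.

{"method": "apply_moves", "body": {"series": [{"x":-0.003,"y":-0.002,"z":0.055,"wx":0,"wy":0,"wz":0.0095,"fingers":-1},{"x":-0.003,"y":0,"z":0.05,"wx":0,"wy":0,"wz":0.009,"fingers":-1},{"x":0,"y":0,"z":0.008,"wx":0,"wy":0,"wz":0,"fingers":-1},{"x":0,"y":0,"z":0,"wx":0,"wy":0,"wz":0,"fingers":-1}], "force": 40}}

```text
clock: 30.42
tool_pos: [0.5995, -0.182, 0.0633]
eef_rot: [1.0, -0.0, 0.002, -0.0]
contact_force: [-0.2, 0.1, 0.3]
opening: 0.005
```

```bash
python3 -c "
from h import *
plan((594,-150,62,0))"
```

```text
t 30.43 pos [ 599.5 -182.    63.3] phi -0.0 open 0mm F [-0.2  0.1  0.3]
  x -0.0069 y -0.0400 z 0.0016 wx -0.0002 wy -0.0012 wz -0.0002
  --
```

{"method": "apply_moves", "body": {"series": [{"x":-0.002,"y":-0.017,"z":0.001,"wx":0,"wy":0,"wz":0,"fingers":-1},{"x":-0.002,"y":-0.014,"z":0,"wx":0,"wy":0,"wz":0,"fingers":-1},{"x":-0.002,"y":-0.013,"z":0,"wx":0,"wy":0,"wz":0,"fingers":-1},{"x":0,"y":-0.013,"z":0,"wx":0,"wy":0,"wz":0,"fingers":-1},{"x":0,"y":-0.013,"z":0,"wx":0,"wy":0,"wz":0,"fingers":-1},{"x":0,"y":-0.013,"z":0,"wx":0,"wy":0,"wz":0,"fingers":-1},{"x":0,"y":-0.012,"z":0,"wx":0,"wy":0,"wz":0,"fingers":-1},{"x":0,"y":0,"z":0,"wx":0,"wy":0,"wz":0,"fingers":-1}]}}

```text
clock: 31.42
tool_pos: [0.5973, -0.1007, 0.0665]
eef_rot: [1.0, -0.0, 0.005, 0.001]
contact_force: [-0.3, -0.1, -0.5]
opening: 0.003
```

```bash
cat > gate.py <<'E'
from h import *
plan()
m=camera_model('side');p,d=snapshot('side');P=cloud(m,d);x,y,Z=P[...,0],P[...,1],P[...,2]
k=(Z>.068)&(Z<.095)&(x>.57)&(x<.62)&(y>-.15)&(y<-.005)
print('tab front y',k.sum(),np.percentile(y[k],[50,85,95]).round(4))
m=camera_model('top');p,d=snapshot('top');P=cloud(m,d);x,y,Z=P[...,0],P[...,1],P[...,2]
cv2.imwrite('pics/g.png',cv2.resize(p[125:215,210:340,::-1],None,fx=6,fy=6,interpolation=cv2.INTER_CUBIC))
k=(Z>.036)&(Z<.05)&(x>.525)&(x<.56)&(y>-.16)&(y<-.03)
print('beam',k.sum(),y[k].min().round(4),y[k].max().round(4))
E
python3 gate.py
```

```text
t 31.43 pos [ 597.3 -100.7   66.5] phi -0.0 open 0mm F [-0.3 -0.1 -0.5]
tab front y 109 [-0.0768 -0.0729 -0.0701]
beam 12 -0.0836 -0.0731
```

View pics/g.png

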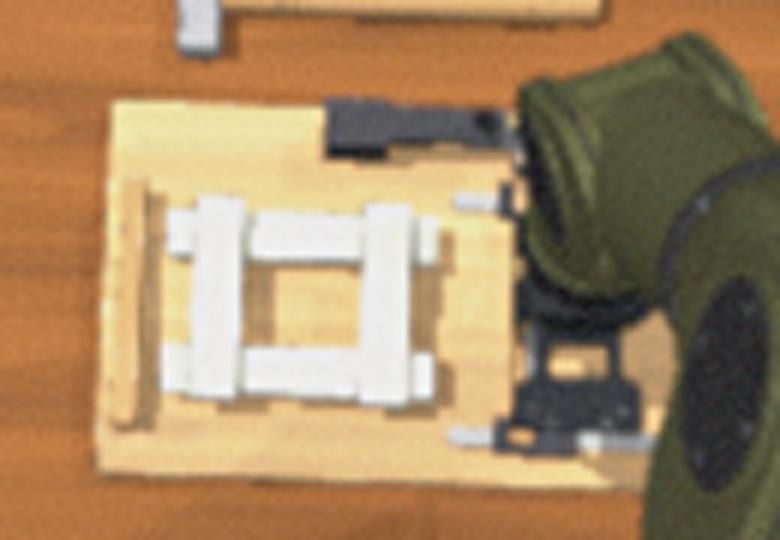

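The tower looks square; the gate has travelled about 44 mm and its tongue (512,130) is near the tip of the catch arm (490,122).

{"method": "apply_moves", "body": {"series": [{"x":-0.002,"y":-0.009,"z":0.004,"wx":-0.001,"wy":-0.003,"wz":0,"fingers":-1},{"x":0,"y":-0.009,"z":0,"wx":0,"wy":0,"wz":0,"fingers":-1},{"x":0,"y":-0.008,"z":0,"wx":0,"wy":0,"wz":0,"fingers":-1},{"x":0,"y":0,"z":0,"wx":0,"wy":0,"wz":0,"fingers":-1}]}}

```text
clock: 32.02
tool_pos: [0.5956, -0.0926, 0.0631]
eef_rot: [1.0, -0.006, -0.0, 0.01]
contact_force: [-0.3, -0.2, 1.0]
opening: 0.0
```

{"method": "apply_moves", "body": {"series": [{"x":0,"y":-0.005,"z":0,"wx":0,"wy":0,"wz":0,"fingers":-1}]}}

```text
clock: 32.15
tool_pos: [0.5954, -0.0915, 0.063]
eef_rot: [1.0, -0.007, -0.001, 0.012]
contact_force: [1.0, -10.8, 2.4]
opening: 0.006
```

```bash
python3 gate.py
```

```text
t 32.15 pos [595.4 -91.5  63. ] phi -0.8 open 0mm F [  1.  -10.8   2.4]
tab front y 101 [-0.067  -0.0641 -0.0626]
beam 2 -0.0691 -0.0689
```

{"method": "apply_moves", "body": {"series": [{"x":0,"y":-0.006,"z":0,"wx":-0.004,"wy":0,"wz":0,"fingers":-1}]}}

```text
clock: 32.38
tool_pos: [0.5953, -0.0917, 0.0631]
eef_rot: [1.0, -0.008, -0.001, 0.022]
contact_force: [0.6, -13.0, 3.3]
opening: 0.004
```

{"method": "apply_moves", "body": {"series": [{"x":0,"y":-0.007,"z":0,"wx":-0.004,"wy":0,"wz":0,"fingers":-1}]}}

```text
clock: 32.5
tool_pos: [0.5952, -0.0922, 0.0634]
eef_rot: [0.999, -0.01, -0.001, 0.032]
contact_force: [1.3, -13.6, 1.6]
opening: 0.006
```

{"method": "apply_moves", "body": {"series": [{"x":0,"y":-0.007,"z":0,"wx":-0.004,"wy":0,"wz":0,"fingers":-1}]}}

```text
clock: 32.62
tool_pos: [0.5951, -0.0927, 0.0636]
eef_rot: [0.999, -0.012, -0.002, 0.043]
contact_force: [1.1, -12.5, 1.7]
opening: 0.002
```

```bash
python3 gate.py
```

```text
t 32.62 pos [595.1 -92.7  63.6] phi -1.4 open 0mm F [  1.1 -12.5   1.7]
tab front y 102 [-0.0672 -0.0642 -0.0621]Traceback (most recent call last):
  File "gate.py", line 9, in <module>
    print('beam',k.sum(),y[k].min().round(4),y[k].max().round(4))
                         ~~~~~~~~^^
    return umr_minimum(a, axis, None, out, keepdims, initial, where)
ValueError: zero-size array to reduction operation minimum which has no identity
```

{"method": "apply_moves", "body": {"series": [{"x":0,"y":0,"z":0,"wx":0.02,"wy":0,"wz":0,"fingers":-1},{"x":0,"y":-0.002,"z":0,"wx":0.015,"wy":0,"wz":-0.003,"fingers":-1}]}}

```text
clock: 32.98
tool_pos: [0.5954, -0.0856, 0.0636]
eef_rot: [1.0, -0.005, -0.001, -0.015]
contact_force: [0.4, -0.0, 0.3]
opening: 0.004
```

{"method": "apply_moves", "body": {"series": [{"x":0,"y":-0.007,"z":0,"wx":0.004,"wy":0,"wz":-0.003,"fingers":-1}]}}

```text
clock: 33.1
tool_pos: [0.5952, -0.0809, 0.0635]
eef_rot: [1.0, -0.001, -0.001, -0.021]
contact_force: [1.5, -8.8, -1.5]
opening: 0.006
```

```bash
sed -i "s/^print('beam'.*//" gate.py; python3 gate.py
```

```text
t 33.10 pos [595.2 -80.9  63.5] phi -0.1 open 0mm F [ 1.5 -8.8 -1.5]
tab front y 108 [-0.0579 -0.0541 -0.0523]
```

{"method": "apply_moves", "body": {"series": [{"x":0,"y":-0.007,"z":0,"wx":0.001,"wy":0,"wz":0,"fingers":-1}]}}

```text
clock: 33.33
tool_pos: [0.5952, -0.0792, 0.0635]
eef_rot: [1.0, -0.001, -0.001, -0.019]
contact_force: [0.5, -11.4, -0.5]
opening: 0.004
```

{"method": "apply_moves", "body": {"series": [{"x":0,"y":-0.007,"z":0,"wx":0.001,"wy":0,"wz":0,"fingers":-1}]}}

```text
clock: 33.45
tool_pos: [0.5952, -0.0788, 0.0636]
eef_rot: [1.0, -0.003, -0.002, -0.017]
contact_force: [1.7, -13.0, -0.5]
opening: 0.008
```

```bash
python3 gate.py
```

```text
t 33.45 pos [595.2 -78.8  63.6] phi -0.3 open 1mm F [  1.7 -13.   -0.5]
tab front y 104 [-0.0551 -0.052  -0.0509]
```

{"method": "apply_moves", "body": {"series": [{"x":0,"y":-0.009,"z":0,"wx":0.003,"wy":0,"wz":-0.001,"fingers":-1}]}}

```text
clock: 33.67
tool_pos: [0.5952, -0.0776, 0.0636]
eef_rot: [1.0, -0.003, -0.002, -0.017]
contact_force: [1.2, -14.0, -0.7]
opening: 0.005
```

{"method": "apply_moves", "body": {"series": [{"x":0,"y":-0.009,"z":0,"wx":0.003,"wy":0,"wz":-0.001,"fingers":-1}]}}

```text
clock: 33.8
tool_pos: [0.5951, -0.0774, 0.0636]
eef_rot: [1.0, -0.003, -0.002, -0.017]
contact_force: [1.8, -14.1, -0.3]
opening: 0.008
```

```bash
python3 gate.py
```

```text
t 33.80 pos [595.1 -77.4  63.6] phi -0.4 open 1mm F [  1.8 -14.1  -0.3]
tab front y 109 [-0.0545 -0.0499 -0.0485]
```

{"method": "apply_moves", "body": {"series": [{"x":0,"y":-0.0105,"z":0,"wx":0.003,"wy":0,"wz":-0.001,"fingers":-1}]}}

```text
clock: 34.02
tool_pos: [0.5951, -0.0767, 0.0636]
eef_rot: [1.0, -0.004, -0.002, -0.016]
contact_force: [2.0, -15.8, -1.1]
opening: 0.009
```

```bash
python3 gate.py
```

```text
t 34.02 pos [595.1 -76.7  63.6] phi -0.5 open 1mm F [  2.  -15.8  -1.1]
tab front y 102 [-0.053  -0.0499 -0.048 ]
```

The force has risen at about 1.7–2 N/mm since the drop near t=33, so the gate may already be latched and pressing the buffer. Backing off to look rather than pushing on.

{"method": "apply_moves", "body": {"series": [{"x":0,"y":0.008,"z":0,"wx":0,"wy":0,"wz":0,"fingers":-1},{"x":0,"y":0.03,"z":0,"wx":0.004,"wy":0,"wz":0,"fingers":-1},{"x":0,"y":0.02,"z":-0.03,"wx":0.004,"wy":0,"wz":0,"fingers":-1},{"x":0.04,"y":0,"z":-0.05,"wx":0,"wy":0,"wz":0,"fingers":-1},{"x":0.04,"y":0,"z":-0.04,"wx":0,"wy":0,"wz":0,"fingers":-1},{"x":0,"y":0,"z":0,"wx":0,"wy":0,"wz":0,"fingers":-1},{"x":0,"y":0,"z":0,"wx":0,"wy":0,"wz":0,"fingers":-1}]}}

```text
clock: 35.0
tool_pos: [0.6588, -0.1196, 0.1579]
eef_rot: [0.999, 0.001, -0.005, -0.031]
contact_force: [-0.0, -0.7, -0.1]
opening: 0.004
```

```bash
python3 gate.py; python3 -c "
from h import *
m=camera_model('wrist');p,d=snapshot('wrist');P=cloud(m,d);x,y,Z=P[...,0],P[...,1],P[...,2]
cv2.imwrite('pics/wg.png',cv2.resize(p[:,:,::-1],(800,600),interpolation=cv2.INTER_CUBIC))
for a,lo,hi,xl,xh in(('beam',.038,.05,.53,.575),('beam2',.038,.05,.62,.665),('tab',.08,.097,.57,.62)):
    k=(Z>lo)&(Z<hi)&(x>xl)&(x<xh)&(y>-.16)&(y<-.035);print(a,k.sum(),np.percentile(y[k],[3,50,97]).round(4) if k.any() else '')
"
```

```text
t 35.00 pos [ 658.8 -119.6  157.9] phi 0.2 open 0mm F [-0.  -0.7 -0.1]
tab front y 77 [-0.0575 -0.0557 -0.0545]
beam 514 [-0.0702 -0.0643 -0.0589]
beam2 798 [-0.0716 -0.0657 -0.0601]
tab 1202 [-0.0722 -0.0652 -0.0586]
```

View pics/wg.png

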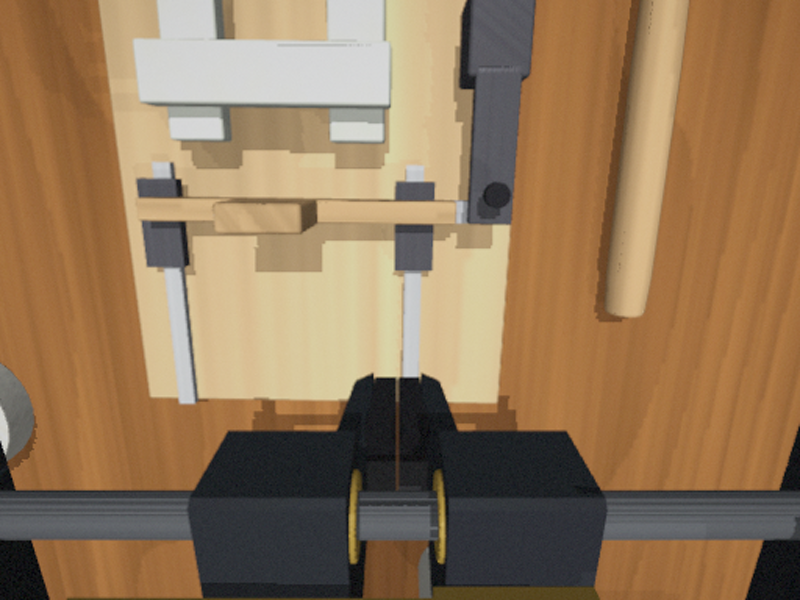

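Wrist view: the gate tongue (461,212) sits under the catch arm at its pin (497,195), and the tower at (262,75) is intact. When I let go, the gate sprang back about 4.5 mm and stayed. Before that the force had built to 13.6 N, dropped to zero as the gate jumped about 6 mm on its own, and then rose at about 2 N/mm. That fits a latched gate resting on the buffer. One last check of tower and gate, then hand in.

```bash
python3 topcheck.py | grep '^0.056'; python3 gate.py; python3 -c "
from plant import *
print(finish_job())"
```

```text
0.056 143 [703.6 -16.4 107.1  29.2  89.8] 0.059
0.056 262 [596.6  99.2 119.7  28.5  -0.6] 0.0621
0.056 258 [ 5.931e+02  5.000e-01  1.195e+02  2.800e+01 -1.200e+00] 0.0618
t 35.20 pos [ 658.9 -120.7  157.9] phi 0.1 open 1mm F [-0.4 -0.1  0.7]
tab front y 79 [-0.0575 -0.0549 -0.0538]
the job is handed in; nothing more can be done
None
```

I built the tower, pushed the gate until it appeared to click, and handed the job in at about 35 s of the 72 s allowed. The hand-in reports no verdict.

**Tower:** The longer slats lie at x 554 and 636 mm, with their middles at y 50–51 mm. The shorter slats lie on top at y 0.5 and 99 mm, yaw about −1°, with their tops at 62 mm. All are within 3 mm of the intended places by my estimate of the stand's position, and the last pictures show them flat and square.

**Gate:** I could not read the buffer, so the click is inferred.
- **Signs of the click:** the push force rose to about 13.6 N and dropped to zero as the gate jumped about 6 mm on its own. It then rose again at about 2 N/mm, as the buffer spring would.
- **Pushed a bit too far:** I went past the click to 15.8 N before recognising it. I estimate that pressed the buffer about 6.5 mm, under the 11 mm limit.
- **After letting go:** the gate sprang back about 4.5 mm and then stayed still. I did not test it with a pull.

**What disagreed:** I measured only 54–63 mm of travel, against the stated 70–100 mm for the click. I assume the gate did not start fully back, but I did not confirm that.

At hand-in the gripper was clear of everything. I did not measure the bystanders' positions again, and no move went near enough to touch one.

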